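# Set out the microscopy samples and read the tray in

### The arm

A 6-joint arm with a two-finger parallel gripper is mounted at the origin on the work surface. World frame = base frame: x ahead of the robot, y to its left, z up, the work surface at z = 0. Lengths are in mm, angles in rad, forces in N, time in s.
With the tool pointing down it reaches from about 275 to 1000 mm from the base axis. Payload 8.4 kg.
Tool frame: the origin (TCP) lies at the very end of the fingers, on their centre line; the grasp point (between the pads) lies 19 mm behind it; z points along the fingers, y is the direction in which the jaws open and shut (so a half turn about z gives the same grasp; the last joint's range is limited). The gripper opens to 85 mm and grips with 20 to 120 N. Pads are 22 mm wide; open, the fingers measure 114 mm over their backs; the gripper's body (76 mm by 85 mm) begins 54 mm behind the grasp point. The pads swing forward as they close: fully open they stand 13 mm farther back than shut.
Start: joints at [-1.126, 0.353, 1.633, -0, 1.155, -0.002], TCP at [270.05, -563.649, 205.281] pointing down, gripper open.
Joint ranges: [-2.63, 2.63], [-0.92, 2.1], [0.06, 2.66], [-1.3, 4.44], [0, 2.69], [-3.02, 3.02]. Speed limits (rad/s): [2.22, 2.22, 2.79, 3.14, 3.14, 3.14].

### API

Orientations are given as [roll, pitch, yaw] about the fixed x, y, z axes, in that order (R = Rz(yaw) Ry(pitch) Rx(roll)).
In Python, from rig import r gives the robot as it stands.
- The arm moves only by the tool jog_arm, never from a script. Its argument "increments" is text: rows parted by semicolons, each of 7 numbers parted by spaces: the shift along the tool's x, y, z in cm, then the turn, a rotation vector about the tool's x, y, z in rad, then the opening, from -1 (shut) to 1 (fully open). A call has exactly 8 rows; each row shifts and turns the commanded pose from where the row before left it, along the tool's axes as they then stand; what a row does not reach is not made up. A row lasts 1/10 s, in which the tool goes at most 50 mm and 8.59 degrees, less where a joint would pass 70% of its speed; a pose out of reach is approached as far as the arm can. A call with a gripper value outside its range is refused whole. The fingers move at their own pace and stop on an object; "squeeze" is the grip in N (left out, the last holds). Time passes only in rows, so rows that do not move let the fingers close, or fill a call up. It gives the time, the measured TCP pose, the force and the opening at its end, in the units of the state.
- r.sense(): the state, without advancing time (a new reading comes with each control period).
- r.grab_frame(name): name is "scene" or "top" or "wrist"; returns the picture (480x640x3 uint8, red, green, blue); there is no depth.
- r.camera_info(name): a dict with "K" (3x3 intrinsics, pixels), "rvec" (rotation vector, rad) and "tvec" (3), from world to camera coordinates, as OpenCV has them. Camera axes: x right, y down, z forward; pixel columns grow to the right and rows downward; lengths in mm; the calibration is good to about 2 mm. A picture is of the moment at which its call begins: read the wrist's pose just before it. camera_info takes no time and is no camera call; for the wrist camera it gives the pose at the moment of the call.
- r.sign_off(): hands the job in, once; it reports no verdict.
The state is a dict: "clock": time; "qpos": joint angles; "qvel": joint speeds; "joint_efforts": joint torques, N m; "eef_pos": TCP position; "tcp_rot": TCP orientation; "contact_force": force on the tool from outside, world axes, zero at the start; "wrist_torque": the same for the moment, N m; "opening": opening from 0.0 (shut) to 1.0 (fully open).
Only numpy, scipy, OpenCV 4.12 (cv2) and the standard library are available. Lean on these libraries where they do the work, as an engineer would, in place of code of your own. Each camera call takes 0.05 s, during which the arm holds its last target.

### The job

Set out every cover-glass box and specimen jar from the blue bin on the tray: each box centred in a square of the near row with its sides square to the tray, each jar upright and centred in a circle of the far row, one to a place. Once all are set out, take the reader from its cradle, hold it still and square-on about 10 cm above the sloped label with the window aimed at the label's centre for a good two seconds, then lay it back in its cradle the same way round as before. Leave the oil bottle in the bin and everything else on the bench where it is.

Things in the scene. Friction and masses are not known exactly. Their poses are not given: they have to be found in the camera images.
- bin: Fixed blue bin, open on top, 280 (its x) x 188 (y) x 18 mm high; walls and dividers (equally high) and floor 4 mm thick; 3 compartments along x by 2 along y, each 88 x 88 mm inside, centred at x = -92, 0, +92 and y = -46, +46 mm. Origin: centre of the underside; inner floor at z = 4 mm. At most one object in each compartment at the start.
- tray: Fixed metal tray, 158 (its x) x 214 (y) mm, floor top at z = 6 mm, rim 4 mm thick, 10 mm high. Origin: centre of the underside. x points away from the robot (turned up to 0.15 rad). Near row: three outlined squares; far row: three outlined circles; 44 mm across, 66 mm apart in y, rows at x = -34, +34. A block with the sloped label stands at its far edge.
- label: Printed label with black bars, 40 x 66 mm, fixed on a plate 62 x 90 x 8 mm at the tray's far edge; the face slopes 20 degrees (0.35 rad) down towards the robot. Origin: centre of the label's face, about 38 mm above the table; z axis: straight out of the face.
- cradle: Fixed grey cradle for the reader: base 160 x 70 x 6 mm with two forks (12 mm thick along x) at x = -60 and +40 mm; their saddles are 52 mm above the table, their cheeks rise to 66 mm and leave a 36 mm wide gap for the handle. Origin: centre of the base's underside; x axis along the handle, towards the reader's head, pointing away from the robot (turned up to 0.22 rad).
- reader: Loose label reader, 180 g: black bar handle, x = -80 to +60 mm, 26 wide (y), 26 high; white head 50 x 44 x 34 mm, x = 55 to 105, z = -23 to +11, its window looking down (-z). Origin: centre of the handle's section at the place to grip, between the forks, near the centre of mass. It lies in the cradle, axes parallel to the cradle's, origin 65 mm above the cradle's origin.
- reader_window (a point): Centre of the reader's window, under the head at x = 83, y = 0, z = -23 mm from the reader's origin; it looks along the reader's -z axis; axes as the reader's.
- oil: Bystander: small amber oil bottle, 26 mm diameter, 52 mm high, in one compartment of the bin, to be left there. Origin: centre of its underside.
- box0: Loose square cover-glass box, 32 x 32 x 24 mm, 30 g, white with a grey lid, flat in a compartment of the bin and turned at any angle; may be absent. Origin: centre of the underside; z up, x and y square to the sides.
- box1: Loose square cover-glass box, 32 x 32 x 24 mm, 30 g, white with a grey lid, flat in a compartment of the bin and turned at any angle; may be absent. Origin: centre of the underside; z up, x and y square to the sides.
- box2: Loose square cover-glass box, 32 x 32 x 24 mm, 30 g, white with a grey lid, flat in a compartment of the bin and turned at any angle; may be absent. Origin: centre of the underside; z up, x and y square to the sides.
- jar0: Loose round specimen jar, 32 mm diameter, 30 mm high, 45 g, clear with a white lid, upright in a compartment of the bin; may be absent. Origin: centre of the underside; z up.
- jar1: Loose round specimen jar, 32 mm diameter, 30 mm high, 45 g, clear with a white lid, upright in a compartment of the bin; may be absent. Origin: centre of the underside; z up.
- square0 (a point): Centre of the left (+y) square of the tray's near row, on the tray floor (for a box).
- circle0 (a point): Centre of the left (+y) circle of the tray's far row, on the tray floor (for a jar).
- square1 (a point): Centre of the middle square of the tray's near row, on the tray floor (for a box).
- circle1 (a point): Centre of the middle circle of the tray's far row, on the tray floor (for a jar).
- square2 (a point): Centre of the right (-y) square of the tray's near row, on the tray floor (for a box).
- circle2 (a point): Centre of the right (-y) circle of the tray's far row, on the tray floor (for a jar).
- phone: Bystander, to be left alone. Black phone, 72 x 150 x 9 mm. Origin: centre of its underside.
- dishes: Bystander, to be left alone. Two stacked culture dishes, 90 mm diameter, 29 mm high. Origin: centre of the underside.
- beaker: Bystander, to be left alone. Glass beaker, 68 mm diameter, 90 mm high. Origin: centre of the underside.
- reagent: Bystander, to be left alone. Amber reagent bottle, 56 mm diameter, 120 mm high. Origin: centre of the underside.
- stainpot: Bystander, to be left alone. White pot with a red cap, 60 mm diameter, 80 mm high. Origin: centre of the underside.
Mind the look-alikes: they are no part of the job. What is shaped like the box1 but orange is not meant. What is shaped like the box2 but pink is not meant.

How it is judged (in metres and radians):
On the way, in this order (a step that is already met when the one before it is completed fails the run):
1. every box stands in a square and every jar in a circle of the tray ((horizontal distance between box0 and square0 below 0.012 m or horizontal distance between box0 and square1 below 0.012 m or horizontal distance between box0 and square2 below 0.012 m) and angle between each of box0, box1, box2, jar0, jar1's own z axis and vertical below 0.12 rad and z of box0 in the frame of tray between 0 and 0.012 m and linear speed of each of box0, box1, box2, jar0, jar1 below 0.03 m/s and (angle between the x axis of box0 and the x axis of tray, either way round below 0.2 rad or angle between the x axis of box0 and the y axis of tray, either way round below 0.2 rad) and (horizontal distance between box1 and square0 below 0.012 m or horizontal distance between box1 and square1 below 0.012 m or horizontal distance between box1 and square2 below 0.012 m) and z of box1 in the frame of tray between 0 and 0.012 m and (angle between the x axis of box1 and the x axis of tray, either way round below 0.2 rad or angle between the x axis of box1 and the y axis of tray, either way round below 0.2 rad) and (horizontal distance between box2 and square0 below 0.012 m or horizontal distance between box2 and square1 below 0.012 m or horizontal distance between box2 and square2 below 0.012 m) and z of box2 in the frame of tray between 0 and 0.012 m and (angle between the x axis of box2 and the x axis of tray, either way round below 0.2 rad or angle between the x axis of box2 and the y axis of tray, either way round below 0.2 rad) and (horizontal distance between jar0 and circle0 below 0.012 m or horizontal distance between jar0 and circle1 below 0.012 m or horizontal distance between jar0 and circle2 below 0.012 m) and z of jar0 in the frame of tray between 0 and 0.012 m and (horizontal distance between jar1 and circle0 below 0.012 m or horizontal distance between jar1 and circle1 below 0.012 m or horizontal distance between jar1 and circle2 below 0.012 m) and z of jar1 in the frame of tray between 0 and 0.012 m), for 0.2 s.
2. the held reader's window is aimed at the label's centre, square-on, from about 10 cm, and steady for two seconds (x of label in the frame of reader_window between -0.02 and 0.02 m and y of label in the frame of reader_window between -0.02 and 0.02 m and z of label in the frame of reader_window between -0.15 and -0.05 m and angle between the z axis of reader and the z axis of label, either way round below 0.25 rad and linear speed of reader below 0.04 m/s and angular speed of reader below 0.3 rad/s and contact force between the fingers and reader above 0.5 N), for 2 s.
At the end, for the whole second after the job is handed in: Every box is within 12 mm of a square's centre and 0.2 rad of square to the tray, every jar within 12 mm of a circle's centre, all flat on the tray at rest; the reader lies in its cradle, same way round (within 14 mm along, 9 mm across, 0.15 rad) (all of step 1 and x of reader in the frame of cradle between -0.014 and 0.014 m and y of reader in the frame of cradle between -0.009 and 0.009 m and z of reader in the frame of cradle between 0.058 and 0.072 m and angle between the x axis of reader and the x axis of cradle, either way round below 0.15 rad and angle between reader's own z axis and vertical below 0.12 rad and linear speed of reader below 0.02 m/s and x of reader_window in the frame of cradle above 0.05 m); the robot touches nothing.
It fails at once if the oil bottle is taken out of its place (moved over 50 mm) or knocked over (distance of oil from where it was at the start of the episode above 0.05 m or angle between oil's own z axis and vertical above 0.8 rad).
It fails at once if a bystander on the bench is moved over 40 mm (distance of any of phone, dishes, beaker, reagent, stainpot from where it was at the start of the episode above 0.04 m).
Of box0, box1, box2, jar0, jar1 only 3 to 5 are there at a start; the rules pass over those that are not, and their reading is None.
At some moment in a run one of box0, box1, box2, jar0, jar1 may be knocked a few centimetres aside while the robot is not near it.
It also fails if it takes over 210 s, if anything falls off the work surface, if the arm or the gripper's body presses on something with over 40 N, if the wrist force passes 120 N, or if a joint passes its speed limit or range.

## Working session

There is one attempt and no reset: what is moved stays moved. The work goes in short steps, Python scripts to look and compute and a tool call to move; the robot and the scene stay as the last step left them, time stands still between calls to the robot, and variables do not carry over. Pictures are saved under pics/ and viewed, and the job is handed in when it is done.

Besides the shell and the picture viewer there is one more tool, called after "Emit:" as name(argument=value, ...) on one line, values as JSON. jog_arm: Moves the arm, as the interface text tells. Its arguments: {"type":"object","properties":{"increments":{"type":"string"},"squeeze":{"type":"number"}},"required":["increments"]}

```bash
ls -la; mkdir -p pics
python3 - <<'E'
from rig import r
import cv2
print(r.sense())
for n in ["scene","top","wrist"]:
    print(n,r.camera_info(n))
    cv2.imwrite(f"pics/{n}0.png",r.grab_frame(n)[:,:,::-1])
E
```

```text
total 12
drwxr-xr-x  3 agent agent 4096 Dec  7 03:51 .
drwxr-xr-x 23 root  root  4096 Dec  7 03:51 ..
drwxr-xr-x  2 agent agent 4096 Dec  7 03:51 pics
{'clock': 0.0, 'qpos': array([-1.12639795e+00,  3.53607055e-01,  1.63410351e+00, -1.23122238e-05,
        1.15516765e+00, -2.39328286e-03]), 'qvel': array([-5.72007580e-05,  1.89211309e-04, -4.23624170e-04, -2.66992311e-05,
        1.61471681e-03, -6.23071719e-04]), 'joint_efforts': array([ 3.42553474e-03, -6.05252266e+01, -3.42072916e+01, -1.12062389e-05,
        9.20211605e-03, -7.88765448e-06]), 'eef_pos': array([ 269.84115743, -563.21744734,  204.60045229]), 'tcp_rot': array([-3.14030707e+00,  8.18085446e-06,  4.46796639e-01]), 'contact_force': array([-0.62897457,  0.5664037 , -0.46381977]), 'wrist_torque': array([ 0.01563059,  0.05201268, -0.03950702]), 'opening': 1.0022827057688324}
scene {'K': array([[454.16082303,   0.        , 324.71561455],
       [  0.        , 454.16082303, 235.06417108],
       [  0.        ,   0.        ,   1.        ]]), 'rvec': array([ 2.46035632,  0.72018053, -0.22579774]), 'tvec': array([-449.34752497, -203.83368628, 1159.48878911])}
top {'K': array([[617.53204572,   0.        , 324.85633106],
       [  0.        , 617.53204572, 237.91213572],
       [  0.        ,   0.        ,   1.        ]]), 'rvec': array([ 2.18394865, -2.12010917,  0.1429621 ]), 'tvec': array([ -23.25877738,  537.72840339, 1243.51968403])}
wrist {'K': array([[426.5040996 ,   0.        , 327.61955696],
       [  0.        , 426.5040996 , 240.07635287],
       [  0.        ,   0.        ,   1.        ]]), 'rvec': array([-2.43578585,  1.53381304,  0.23237413]), 'tvec': array([-624.18612464,  -37.94801294,  379.50466344])}
```

View pics/scene0.png

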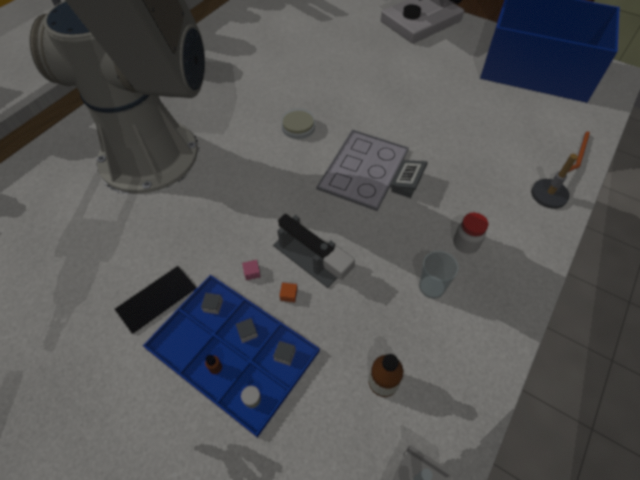

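View pics/top0.png

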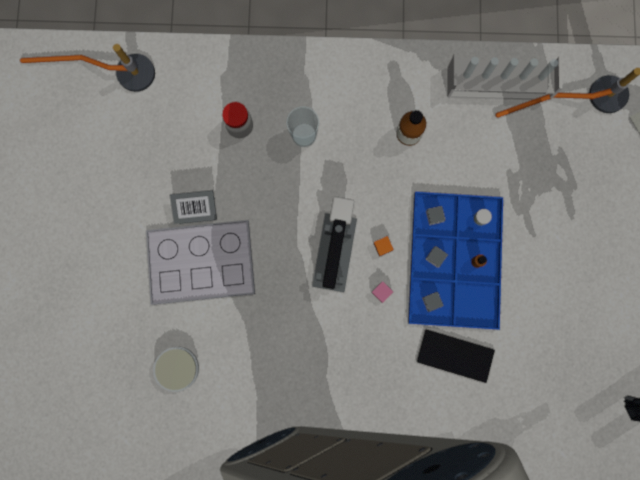

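View pics/wrist0.png

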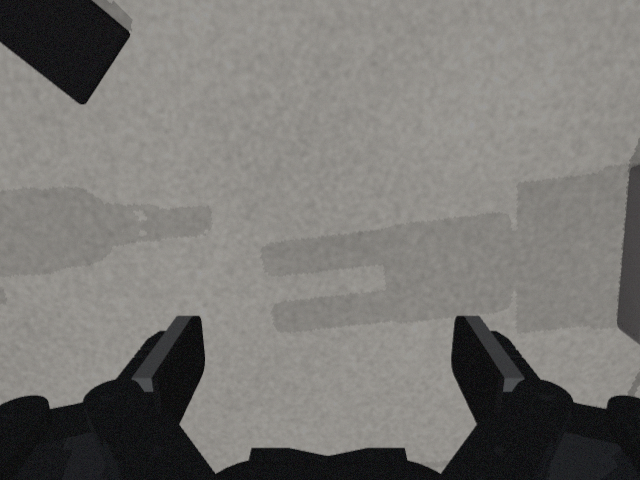

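The top view shows the bin (about 410–503, 192–328) with three grey boxes at (436,215), (437,257) and (433,301), a jar at (484,216) and the oil bottle at (479,261). The orange and pink cubes lie outside the bin. The tray is at (201,262), the label at (193,207) and the cradle with the reader at (336,245).

```bash
cat > h.py <<'E'
import numpy as np, cv2
from scipy.spatial.transform import Rotation as Ro
def ray(info,uv,z):
    K,R,t=info["K"],cv2.Rodrigues(info["rvec"])[0],info["tvec"]
    uv=np.atleast_2d(np.asarray(uv,float))
    d=np.c_[uv,np.ones(len(uv))]@np.linalg.inv(K).T@R
    c=-R.T@t
    s=(z-c[2])/d[:,2]
    return (c+s[:,None]*d)[:,:2]
def proj(info,P):
    return cv2.projectPoints(np.atleast_2d(np.asarray(P,float)),info["rvec"],info["tvec"],info["K"],None)[0][:,0]
def tf(v):  # name->rot
    return Ro.from_euler('xyz',v)
E
python3 - <<'E'
import cv2
im=cv2.imread("pics/top0.png")
for n,(a,b,c,d) in dict(bin=(180,340,400,515),tray=(180,310,140,262),crad=(185,300,305,400)).items():
    k=5 if n!="crad" else 5
    cv2.imwrite(f"pics/z_{n}.png",cv2.resize(im[a:b,c:d],None,fx=4.5,fy=4.5,interpolation=cv2.INTER_CUBIC)[:600])
E
cat > m1.py <<'E'
from h import *
from rig import r
I=r.camera_info("top"); im=cv2.imread("pics/top0.png")
hsv=cv2.cvtColor(im,cv2.COLOR_BGR2HSV)
def comps(m,lo,hi):
    n,l,s,c=cv2.connectedComponentsWithStats(m.astype(np.uint8))
    return [(s[i],c[i],(l==i)) for i in range(1,n) if lo<s[i][4]<hi]
# bin
m=cv2.inRange(hsv,(105,150,40),(130,255,255))
m[:180]=0;m[340:]=0
ct=max(cv2.findContours(m,cv2.RETR_EXTERNAL,cv2.CHAIN_APPROX_NONE)[0],key=cv2.contourArea)
rc=cv2.minAreaRect(ct);bp=cv2.boxPoints(rc);w=ray(I,bp,18)
print("bin",rc,w.round(1),w.mean(0), [np.linalg.norm(w[i]-w[i-1]) for i in range(4)])
# objects inside
full=np.zeros(m.shape,np.uint8);cv2.drawContours(full,[ct],-1,255,-1)
g=((hsv[:,:,1]<90)&(full>0)&(hsv[:,:,2]>40)).astype(np.uint8)
for s,c,l in comps(g,50,2000):
    cc=cv2.findContours(l.astype(np.uint8),cv2.RETR_EXTERNAL,cv2.CHAIN_APPROX_NONE)[0][0]
    print("obj",s,c.round(1),cv2.minAreaRect(cc),"world z28",ray(I,c,28).round(1),"z34",ray(I,c,34).round(1), "V",np.median(hsv[:,:,2][l]))
E
python3 m1.py
```

```text
bin ((456.55474853515625, 260.07232666015625), (90.55326080322266, 132.78668212890625), 2.6630008220672607) [[ 366.  -184.5]
 [ 645.3 -194.3]
 [ 641.9 -386.3]
 [ 362.9 -371. ]] [ 504.02843961 -284.03126081] [np.float64(186.5392428974371), np.float64(279.4420407882292), np.float64(191.95686129280057), np.float64(279.40000392603133)]
obj [426 206  19  19 261] [435.2 215.1] ((435.1470947265625, 215.0882568359375), (16.249887466430664, 16.24988555908203), 75.96376037597656) world z28 [[ 594.3 -237. ]] z34 [[ 593.3 -235.9]] V 83.0
obj [474 209  18  16 224] [482.7 216.6] ((482.7500305175781, 216.75), (14.849241256713867, 16.970561981201172), 45.0) world z28 [[ 594.1 -336.4]] z34 [[ 593.  -334.9]] V 151.0
obj [426 247  21  20 258] [436.2 256.5] ((436.1621398925781, 256.47296142578125), (15.693431854248047, 16.6234130859375), 35.53767776489258) world z28 [[ 507.2 -239.5]] z34 [[ 506.6 -238.5]] V 84.0
obj [423 292  20  19 250] [432.4 301.3] ((432.1810302734375, 301.42242431640625), (15.36285400390625, 16.544612884521484), 66.80140686035156) world z28 [[ 414.3 -232.3]] z34 [[ 414.1 -231.2]] V 84.0
```

View pics/z_bin.png

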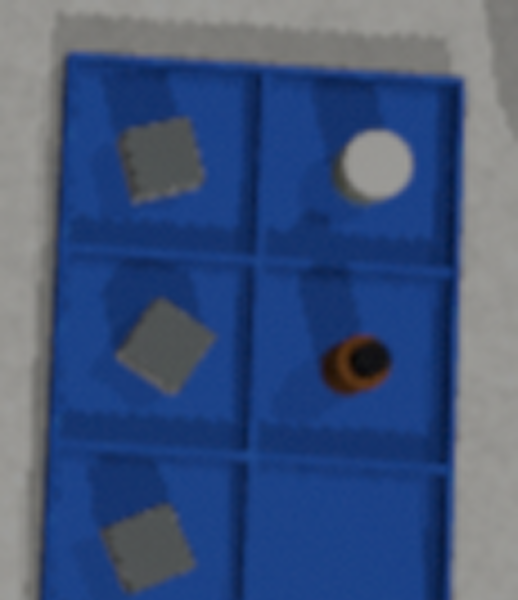

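View pics/z_tray.png

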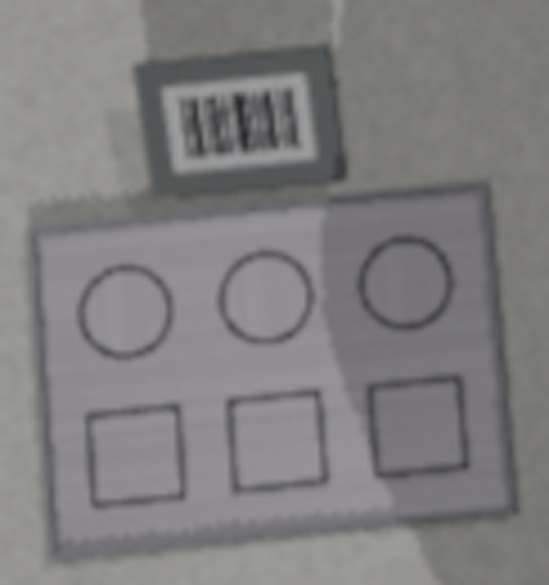

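View pics/z_crad.png

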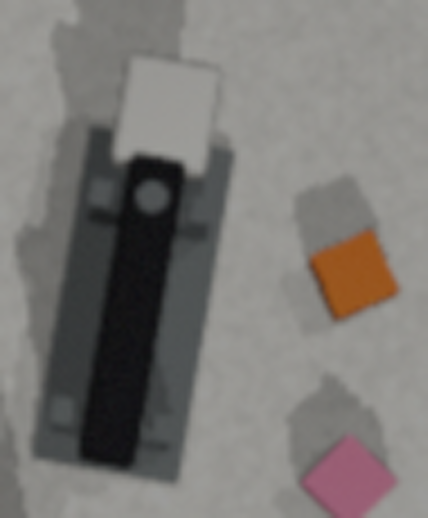

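The crops confirm it: in the bin, four targets (three boxes and one jar) and the oil bottle, and on the tray, three squares and three circles with clear outlines. The reader's head points away from the robot.

```bash
cat > m2.py <<'E'
from h import *
from rig import r
I=r.camera_info("top"); im=cv2.imread("pics/top0.png")
hsv=cv2.cvtColor(im,cv2.COLOR_BGR2HSV)
# rectify onto planes (world metric): 1px=0.5mm ; x up, y left
def rect(z,x0,x1,y0,y1,s=2):
    W=np.array([[x1,y1],[x1,y0],[x0,y0],[x0,y1]],float)
    p=proj(I,np.c_[W,np.full(4,z)]).astype(np.float32)
    w,h=int((y1-y0)*s),int((x1-x0)*s)
    M=cv2.getPerspectiveTransform(p,np.float32([[0,0],[w,0],[w,h],[0,h]]))
    return cv2.warpPerspective(im,M,(w,h),flags=cv2.INTER_CUBIC), lambda uv:np.array([x1-uv[1]/s,y1-uv[0]/s])
# boxes
for n,c in dict(far=(594,-237),mid=(507,-239),near=(414,-232)).items():
    q,f=rect(28,c[0]-36,c[0]+36,c[1]-36,c[1]+36,4)
    h=cv2.cvtColor(q,cv2.COLOR_BGR2HSV); m=(h[:,:,1]<110).astype(np.uint8)
    ct=max(cv2.findContours(m,cv2.RETR_EXTERNAL,cv2.CHAIN_APPROX_NONE)[0],key=cv2.contourArea)
    rc=cv2.minAreaRect(ct); bp=np.array([f(p) for p in cv2.boxPoints(rc)])
    e=bp[1]-bp[0]; a=np.arctan2(e[1],e[0])%(np.pi/2)
    print("box",n,f(rc[0]).round(1),np.array(rc[1])/4,"ang",a.round(3))
# tray marks
q,f=rect(6,400,580,70,330,3); 
cv2.imwrite("pics/tray_rect.png",cv2.resize(q,None,fx=.9,fy=.9))
gm=cv2.cvtColor(q,cv2.COLOR_BGR2GRAY)
th=cv2.adaptiveThreshold(gm,255,cv2.ADAPTIVE_THRESH_MEAN_C,cv2.THRESH_BINARY_INV,31,12)
cts,hh=cv2.findContours(th,cv2.RETR_CCOMP,cv2.CHAIN_APPROX_NONE)
for c,hx in zip(cts,hh[0]):
    if hx[3]<0: continue
    A=cv2.contourArea(c)/9
    if 1000<A<2300:
        rc=cv2.minAreaRect(c); bp=np.array([f(p) for p in cv2.boxPoints(rc)]);e=bp[1]-bp[0]
        print("mark",A,f(rc[0]).round(1),np.array(rc[1])/3,np.arctan2(e[1],e[0])%(np.pi/2))
E
python3 m2.py
```

```text
box far [ 594.5 -237.2] [35.53802872 36.20129013] ang 0.254
box mid [ 507.3 -239.6] [33.77576065 36.7971611 ] ang 0.975
box near [ 414.2 -232.3] [32.8199501  35.62114334] ang 0.389
mark 1545.388888888889 [450.3 250.2] [40.62328847 40.50218964] 0.12608802
mark 1555.7222222222222 [459.2 184.8] [40.63834635 40.79074351] 0.12297189
mark 1190.611111111111 [517.7 259.3] [38.66666667 38.66666667] 0.0
mark 1198.2222222222222 [526.3 193.8] [39.         38.66666667] 0.0
```

```bash
cat >> h.py <<'E'
def plan(r,x,y,z,yaw,keep=None):
    s=r.sense(); R=tf(s["tcp_rot"]); p=s["eef_pos"]
    d=R.inv().apply(np.array([x,y,z])-p)/10
    T=Ro.from_euler('xyz',[np.pi,0,yaw])
    q=(R.inv()*T).as_rotvec()
    print("t",round(s["clock"],2),"at",p.round(1),s["tcp_rot"].round(3),"op",round(s["opening"],3),"F",s["contact_force"].round(1))
    print(" shift cm in present axes",d.round(2)," turn",q.round(3)," in final axes",T.inv().apply(np.array([x,y,z])-p).round(1)/10)
E
python3 - <<'E'
from h import *
from rig import r
plan(r,594,-237,150,.254)
E
```

```text
t 0.15 at [ 269.9 -563.3  204.7] [-3.141  0.     0.447] op 0.999 F [ 0.1 -0.5  0.1]
 shift cm in present axes [ 43.33 -15.42   5.49]  turn [-0.001  0.     0.193]  in final axes [ 39.57 -23.44   5.47]
```

Emit:
jog_arm(increments="4 -1.4 0 0 0 0 0.08; 4 -1.4 0 0 0 0 0.08; 4 -1.4 0 0 0 0 0.08; 4 -1.4 0 0 0 0 0.08; 4 -1.4 0 0 0 0 0.08; 4 -1.4 0 0 0 0 0.08; 4 -1.4 0 0 0 0 0.08; 4 -1.4 0 0 0 0 0.08")

```text
clock: 0.95
eef_pos: [511.2, -322.9, 205.2]
tcp_rot: [-3.141, 0.0, 0.447]
contact_force: [0.1, 0.2, -0.6]
opening: 0.539
```

Emit:
jog_arm(increments="4 -1.4 0 0 0 0 0.08; 4 -1.4 0 0 0 0 0.08; 3.3 -1.4 0 0 0 0 0.08; 0 0 1.4 0 0 0.1 0.08; 0 0 1.4 0 0 0.09 0.08; 0 0 2 0 0 0 0.08; 0 0 0 0 0 0 0.08; 0 0 0 0 0 0 0.08")

```text
clock: 1.75
eef_pos: [593.8, -237.6, 157.2]
tcp_rot: [-3.141, 0.001, 0.257]
contact_force: [1.4, -0.1, 0.3]
opening: 0.54
```

Run:
```python
from h import *
from rig import r
plan(r,594,-237,60,.254)
cv2.imwrite("pics/w1.png",r.grab_frame("wrist")[:,:,::-1])
I=r.camera_info("wrist"); print(-cv2.Rodrigues(I["rvec"])[0].T@I["tvec"])
```

```text
t 1.75 at [ 593.8 -237.6  157.2] [-3.141e+00  1.000e-03  2.570e-01] op 0.54 F [ 1.4 -0.1  0.3]
 shift cm in present axes [ 0.04 -0.05  9.72]  turn [-0.001  0.001  0.003]  in final axes [ 0.03 -0.05  9.72]
[ 667.50832215 -218.01575512  326.90189053]
```

View pics/w1.png

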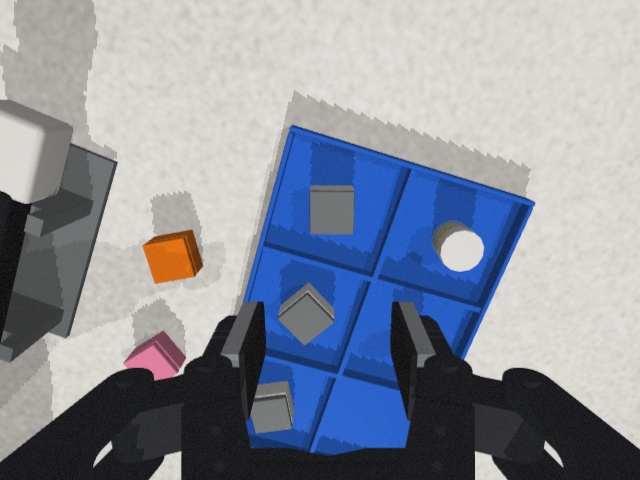

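The wrist view shows all three boxes, at (332,210), (306,315) and (271,408), and the jar at (461,250). The far box sits square to the jaws. I'll refine the lid positions from this picture.

```bash
cat > m3.py <<'E'
from h import *
def lids(im,I,lst,z=28,smax=60,vmin=0):
    for n,c in lst.items():
        H=36;s=5
        W=np.array([[c[0]+H,c[1]+H],[c[0]+H,c[1]-H],[c[0]-H,c[1]-H],[c[0]-H,c[1]+H]],float)
        p=proj(I,np.c_[W,np.full(4,z)]).astype(np.float32);w=2*H*s
        M=cv2.getPerspectiveTransform(p,np.float32([[0,0],[w,0],[w,w],[0,w]]))
        q=cv2.warpPerspective(im,M,(w,w),flags=cv2.INTER_LINEAR)
        cv2.imwrite(f"pics/lid_{n}.png",q)
        h=cv2.cvtColor(q,cv2.COLOR_BGR2HSV);m=((h[:,:,1]<smax)&(h[:,:,2]>vmin)).astype(np.uint8)
        m=cv2.morphologyEx(m,cv2.MORPH_OPEN,np.ones((9,9)))
        ct=max(cv2.findContours(m,cv2.RETR_EXTERNAL,cv2.CHAIN_APPROX_NONE)[0],key=cv2.contourArea)
        rc=cv2.minAreaRect(ct); f=lambda uv:np.array([c[0]+H-uv[1]/s,c[1]+H-uv[0]/s])
        bp=np.array([f(p) for p in cv2.boxPoints(rc)]);e=bp[1]-bp[0]
        print(n,f(rc[0]).round(1),(np.array(rc[1])/s).round(1),"ang",(np.arctan2(e[1],e[0])%(np.pi/2)).round(3))
E
python3 - <<'E'
from m3 import *
from rig import r
I=r.camera_info("wrist"); im=cv2.imread("pics/w1.png")
lids(im,I,dict(far=(594,-237),mid=(507,-239)))
lids(im,I,dict(jar=(593,-336)),z=34,vmin=150)
q=np.hstack([cv2.imread(f"pics/lid_{n}.png") for n in("far","mid")]); cv2.imwrite("pics/lq.png",q)
E
```

```text
far [ 601.  -238.8] [35.1 31.3] ang 0.252
mid [ 515.8 -241.1] [37.9 38.3] ang 0.974
jar [ 596.9 -337.3] [31. 31.] ang 0.0
```

View pics/lq.png

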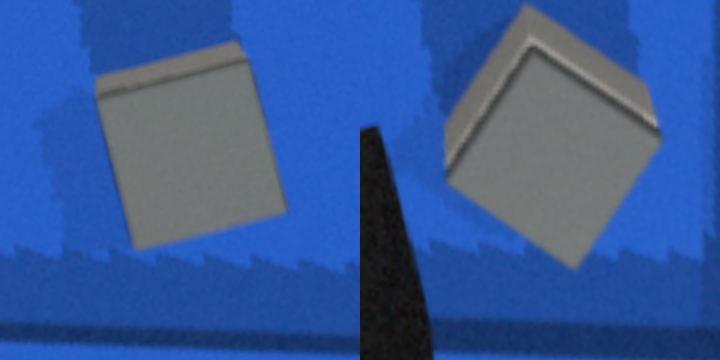

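Emit:
jog_arm(increments="0.29 0.15 2.5 0 0 0 0.08; 0 0 3 0 0 0 0.08; 0 0 3 0 0 0 0.08; 0 0 2.5 0 0 0 0.08; 0 0 2 0 0 0 0.08; 0 0 1.2 0 0 0 0.08; 0 0 0.6 0 0 0 0.08; 0 0 0 0 0 0 0.08", squeeze=35)

```text
clock: 2.6
eef_pos: [597.4, -238.5, 9.5]
tcp_rot: [3.142, -0.0, 0.257]
contact_force: [0.8, 0.8, 0.7]
opening: 0.541
```

Emit:
jog_arm(increments="0 0 0 0 0 0 -1; 0 0 0 0 0 0 -1; 0 0 0 0 0 0 -1; 0 0 0 0 0 0 -1; 0 0 0 0 0 0 -1; 0 0 0 0 0 0 -1; 0 0 -1 0 0 0 -1; 0 0 -2 0 0 0 -1")

```text
clock: 3.4
eef_pos: [596.0, -237.9, 38.6]
tcp_rot: [-3.14, 0.002, 0.257]
contact_force: [-0.1, -0.3, 0.1]
opening: 0.0
```

Run:
```python
from h import *
from rig import r
plan(r,597,-238,60,.254)
cv2.imwrite("pics/w2.png",r.grab_frame("wrist")[:,:,::-1])
cv2.imwrite("pics/s2.png",r.grab_frame("scene")[:,:,::-1][250:450,100:340].repeat(3,0).repeat(3,1))
```

```text
t 3.4 at [ 596.  -237.9   38.6] [-3.14e+00  2.00e-03  2.57e-01] op 0.0 F [-0.1 -0.3  0.1]
 shift cm in present axes [ 0.09  0.03 -2.14]  turn [-0.002  0.002  0.003]  in final axes [ 0.09  0.04 -2.14]
```

View pics/w2.png

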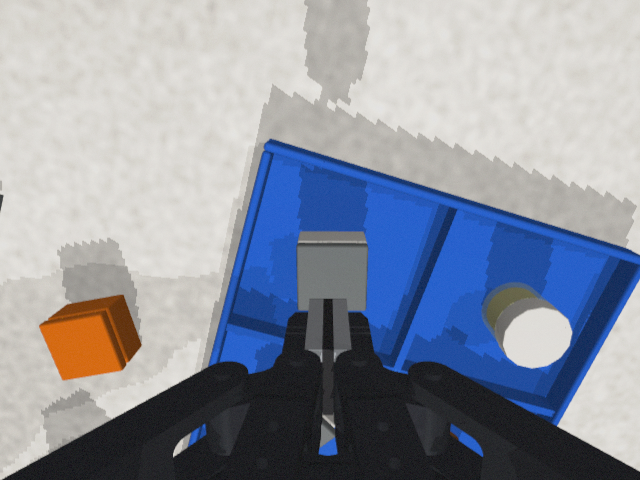

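View pics/s2.png

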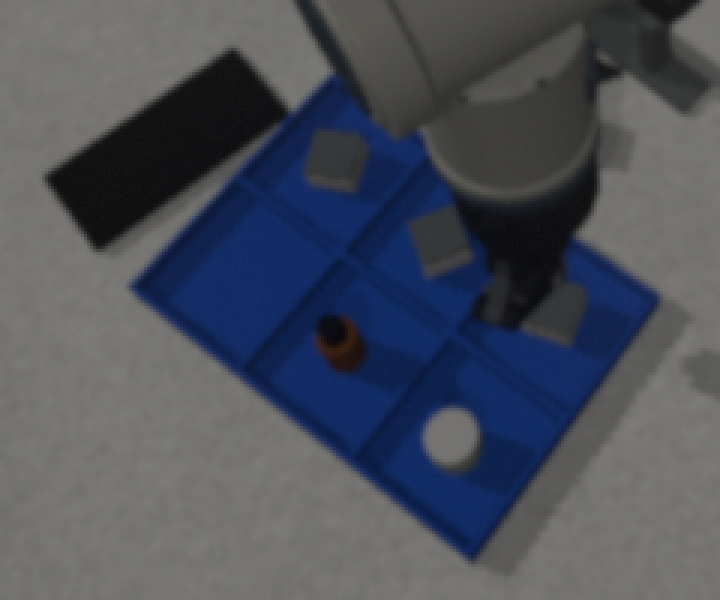

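The jaws are shut and empty. The box now lies ahead of the fingers, lid spanning about (297–367, 245–311). I'll measure it again.

Run:
```python
from h import *
from rig import r
I=r.camera_info("wrist")
w=ray(I,[(297,244),(367,244),(367,311),(297,311)],28); print(w.round(1),w.mean(0))
I2=r.camera_info("top")
im=r.grab_frame("top")[:,:,::-1]; cv2.imwrite("pics/t2.png",im[180:340,390:530].repeat(4,0)[:600].repeat(4,1))
# predicted TCP pixel in wrist image
s=r.sense(); print(proj(I,[s["eef_pos"]]))
```

```text
[[ 612.4 -221. ]
 [ 620.3 -251.6]
 [ 588.4 -260.9]
 [ 580.  -228.8]] [ 600.26537505 -240.57602334]
[[327.58242805 292.53361485]]
```

View pics/t2.png

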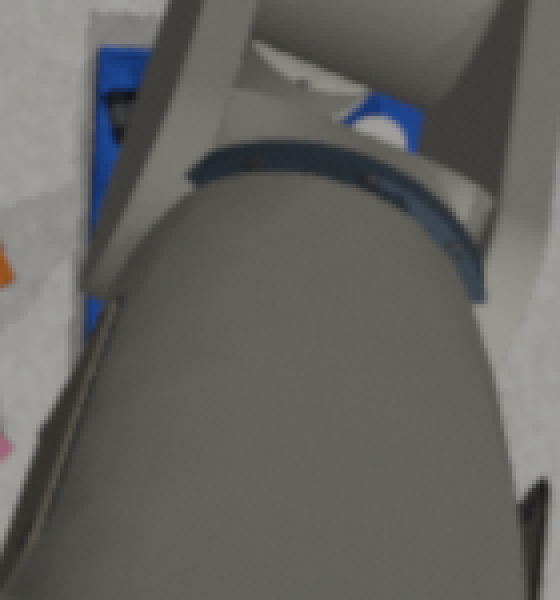

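Emit:
jog_arm(increments="0.2 0.1 -0.5 0 0 0 0.08; 0 0 0 0 0 0 0.08; 0 0 0 0 0 0 0.08; 0 0 0 0 0 0 0.08; 0 0 0 0 0 0 0.08; 0 0 0 0 0 0 0.08; 0 0 1 0 0 0 0.08; 0 0 1 0 0 0 0.08")

```text
clock: 4.35
eef_pos: [599.4, -238.9, 23.6]
tcp_rot: [3.141, -0.0, 0.257]
contact_force: [-0.3, 1.0, 0.2]
opening: 0.54
```

Emit:
jog_arm(increments="0 0 1 0 0 0 0.08; 0 0 0.5 0 0 0 0.08; 0 0 0 0 0 0 0.08; 0 0 0 0 0 0 -0.1; 0 0 0 0 0 0 -0.2; 0 0 0 0 0 0 -0.3; 0 0 0 0 0 0 -0.3; 0 0 0 0 0 0 -0.3")

```text
clock: 5.15
eef_pos: [599.5, -238.9, 9.5]
tcp_rot: [3.141, -0.0, 0.257]
contact_force: [0.1, 0.3, -0.0]
opening: 0.351
```

Run:
```python
from h import *
from rig import r
plan(r,598,-239,60,.254)
cv2.imwrite("pics/w3.png",r.grab_frame("wrist")[:,:,::-1])
```

```text
t 5.15 at [ 599.5 -238.9    9.5] [ 3.141 -0.     0.257] op 0.351 F [ 0.1  0.3 -0. ]
 shift cm in present axes [-0.15 -0.03 -5.05]  turn [ 0.    -0.     0.003]  in final axes [-0.15 -0.03 -5.05]
```

View pics/w3.png

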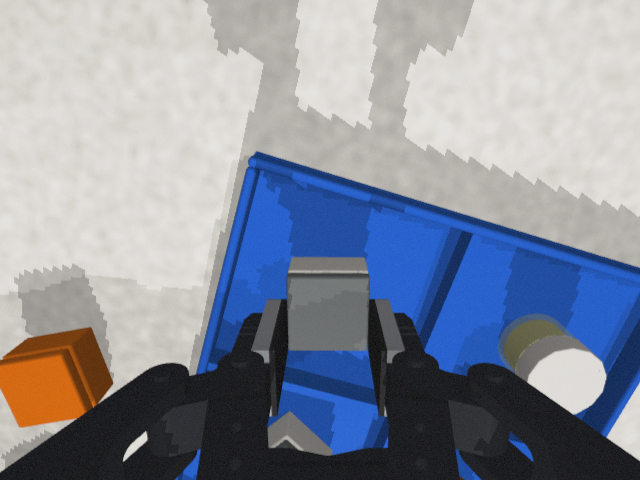

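The lid at (288–368, 272–350) sits between the pads but extends forward of them, and the pads aren't touching it yet. I'll go 5 mm further forward and close gradually.

Emit:
jog_arm(increments="0.3 0 0 0 0 0 -0.2; 0.2 0 0 0 0 0 -0.2; 0 0 0 0 0 0 -0.3; 0 0 0 0 0 0 -0.4; 0 0 0 0 0 0 -0.5; 0 0 0 0 0 0 -0.6; 0 0 0 0 0 0 -0.6; 0 0 0 0 0 0 -0.6")

```text
clock: 6.0
eef_pos: [604.2, -237.6, 9.3]
tcp_rot: [3.142, -0.0, 0.257]
contact_force: [0.2, 0.3, -0.2]
opening: 0.201
```

Run:
```python
from h import *
from rig import r
plan(r,598,-239,60,.254)
cv2.imwrite("pics/w4.png",r.grab_frame("wrist")[:,:,::-1])
```

```text
t 6.0 at [ 604.2 -237.6    9.3] [ 3.142 -0.     0.257] op 0.201 F [ 0.2  0.3 -0.2]
 shift cm in present axes [-0.63 -0.02 -5.07]  turn [ 0.    -0.     0.003]  in final axes [-0.63 -0.02 -5.07]
```

View pics/w4.png

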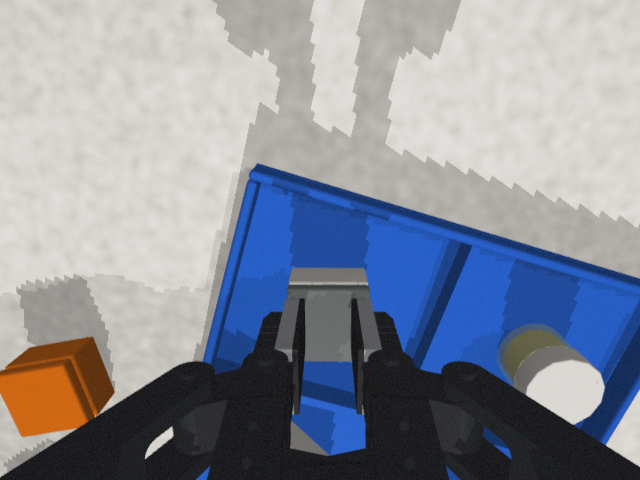

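Run:
```python
from h import *
from rig import r
I=r.camera_info("wrist"); s=r.sense(); p=s["eef_pos"];R=tf(s["tcp_rot"])
for dz in (0,-10,-19,-30):
  print(dz,proj(I,[p+R.apply([11,0,dz]),p+R.apply([0,0,dz]),p+R.apply([-11,0,dz]),p+R.apply([11,8.5,dz])]).round(1).tolist())
print(proj(I,[(590,-190,18),(0,0,0)]))
im=cv2.imread("pics/w4.png")[240:400,220:440]; cv2.imwrite("pics/w4z.png",cv2.resize(im,None,fx=3.5,fy=3.5,interpolation=cv2.INTER_CUBIC))
cv2.imwrite("pics/s4.png",cv2.resize(r.grab_frame("scene")[:,:,::-1][260:400,180:340],None,fx=4,fy=4,interpolation=cv2.INTER_CUBIC))
```

```text
0 [[328.6, 268.6], [328.5, 292.4], [328.5, 315.5], [348.6, 268.6]]
-10 [[328.6, 277.5], [328.6, 302.5], [328.6, 326.6], [349.8, 277.5]]
-19 [[328.7, 286.5], [328.7, 312.6], [328.7, 337.8], [351.0, 286.5]]
-30 [[328.8, 298.8], [328.8, 326.5], [328.8, 353.0], [352.7, 298.8]]
[[ 208.2756984   304.88323074]
 [-142.5190465   879.27919033]]
```

View pics/w4z.png

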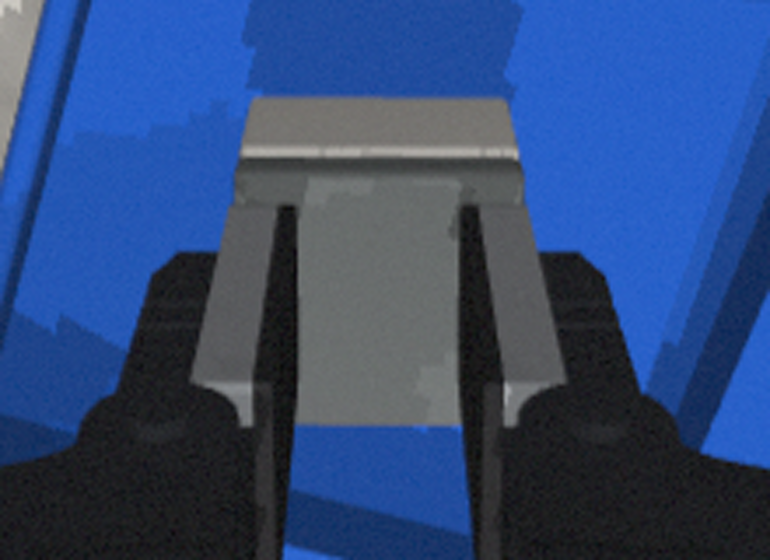

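View pics/s4.png

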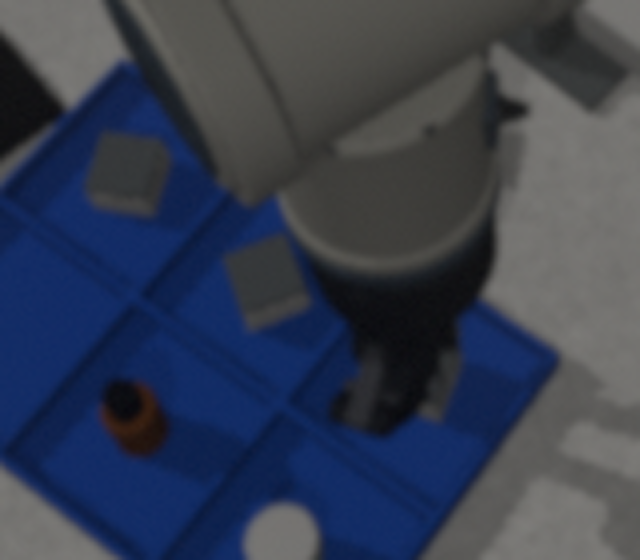

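```bash
cat >> h.py <<'E'
def nearest(infos,uvs):
    A=np.zeros((3,3));b=np.zeros(3);L=[]
    for i,uv in zip(infos,uvs):
        R=cv2.Rodrigues(i["rvec"])[0];c=-R.T@i["tvec"];d=R.T@np.linalg.inv(i["K"])@[uv[0],uv[1],1];d/=np.linalg.norm(d)
        M=np.eye(3)-np.outer(d,d);A+=M;b+=M@c;L.append((c,M))
    x=np.linalg.solve(A,b); return x,[np.linalg.norm(M@(x-c)) for c,M in L]
E
python3 - <<'E'
from h import *
from rig import r
I=r.camera_info("wrist"); s=r.sense()
# rebuild camera info for w1 pose from tool-fixed transform
R=cv2.Rodrigues(I["rvec"])[0];c=-R.T@I["tvec"];T=tf(s["tcp_rot"])
off=T.inv().apply(c-s["eef_pos"]);Rct=R@T.as_matrix(); print("cam in tool",off.round(1)); print(Rct.round(3))
p1=np.array([593.8,-237.6,157.2]);T1=tf([-3.141,.001,.257]);R1=Rct@T1.as_matrix().T;c1=p1+T1.apply(off)
J=dict(K=I["K"],rvec=cv2.Rodrigues(R1)[0],tvec=-R1@c1)
w=ray(J,[(291,127),(534,203)],18);print(w,np.linalg.norm(w[0]-w[1]))
E
```

```text
cam in tool [  76.    -0.6 -169. ]
[[ 0.     1.    -0.001]
 [-0.955 -0.    -0.296]
 [-0.296  0.001  0.955]]
[[ 648.31066765 -196.45605695]
 [ 641.0789387  -382.01030005]] 185.69511311870286
```

The fingertips end at about (299–357, 299), which by scale is about 27 mm above the stated TCP. So the jaws closed above the lid both times. I'll open, go lower in two steps and check.

Emit:
jog_arm(increments="0 0 -0.5 0 0 0 0.08; 0 0 0 0 0 0 0.08; 0 0 0 0 0 0 0.08; 0 0 0 0 0 0 0.08; 0 0 0 0 0 0 0.08; 0 0 1 0 0 0 0.08; 0 0 1 0 0 0 0.08; 0 0 0 0 0 0 0.08")

```text
clock: 6.9
eef_pos: [602.7, -237.0, -7.9]
tcp_rot: [-3.14, 0.003, 0.257]
contact_force: [-1.2, 0.1, 0.3]
opening: 0.537
```

Run:
```python
from h import *
from rig import r
plan(r,598,-239,60,.254)
im=r.grab_frame("wrist")[:,:,::-1]
cv2.imwrite("pics/w5.png",im)
```

```text
t 6.9 at [ 602.7 -237.    -7.9] [-3.14e+00  3.00e-03  2.57e-01] op 0.537 F [-1.2  0.1  0.3]
 shift cm in present axes [-0.53  0.06 -6.79]  turn [-0.002  0.003  0.003]  in final axes [-0.51  0.08 -6.79]
```

View pics/w5.png

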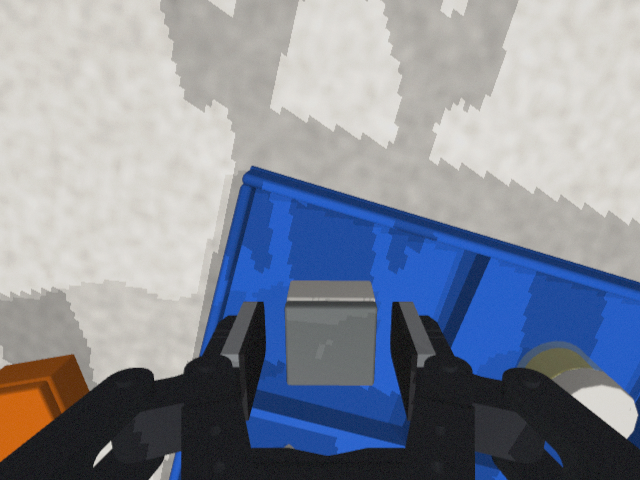

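No contact at TCP z = -8, and the box at (331,335) is centred between the pads. I'll go a further 12 mm down and close.

Emit:
jog_arm(increments="0 0 0.6 0 0 0 0.08; 0 0 0.6 0 0 0 0.08; 0 0 0 0 0 0 -0.1; 0 0 0 0 0 0 -0.3; 0 0 0 0 0 0 -0.5; 0 0 0 0 0 0 -0.7; 0 0 0 0 0 0 -1; 0 0 0 0 0 0 -1")

```text
clock: 7.75
eef_pos: [604.3, -237.6, -17.6]
tcp_rot: [3.141, -0.0, 0.257]
contact_force: [1.5, -0.1, -0.8]
opening: 0.369
```

Run:
```python
from h import *
from rig import r
plan(r,598,-239,60,.254)
im=r.grab_frame("wrist")[:,:,::-1]
cv2.imwrite("pics/w6.png",im)
```

```text
t 7.75 at [ 604.3 -237.6  -17.6] [ 3.141 -0.     0.257] op 0.369 F [ 1.5 -0.1 -0.8]
 shift cm in present axes [-0.64 -0.02 -7.76]  turn [ 0.    -0.     0.003]  in final axes [-0.64 -0.02 -7.76]
```

View pics/w6.png

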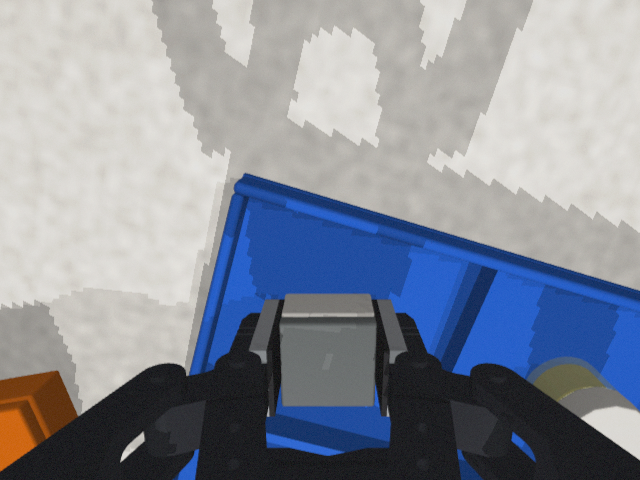

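The box is gripped (opening 0.369, lid at 281–375, 318–405). I'll lift and note where the box sits in the tool frame.

Emit:
jog_arm(increments="0 0 -1 0 0 0 -1; 0 0 -2 0 0 0 -1; 0 0 -3 0 0 0 -1; 0 0 -3 0 0 0 -1; 0 0 -3 0 0 0 -1; 0 0 -2 0 0 0 -1; 0 0 -1 0 0 0 -1; 0 0 0 0 0 0 -1")

```text
clock: 8.6
eef_pos: [605.1, -237.9, 134.1]
tcp_rot: [3.14, -0.002, 0.257]
contact_force: [0.4, -0.6, -0.6]
opening: 0.365
```

```bash
cat >> h.py <<'E'
CAM=dict(off=np.array([76.,-.6,-169.]))
def tool(info,s,P):  # world->tool
    return tf(s["tcp_rot"]).inv().apply(np.atleast_2d(P)-s["eef_pos"])
E
python3 - <<'E'
from h import *
from rig import r
s=r.sense()
plan(r,450.3,250.2,140,.131)
I=r.camera_info("wrist")
im=r.grab_frame("wrist")[:,:,::-1]
cv2.imwrite("pics/w7.png",im)
E
```

```text
t 8.6 at [ 605.1 -237.9  134.1] [ 3.14e+00 -2.00e-03  2.57e-01] op 0.365 F [ 0.4 -0.6 -0.6]
 shift cm in present axes [ -2.57 -51.14  -0.68]  turn [ 0.002 -0.002  0.126]  in final axes [ -8.97 -50.42  -0.59]
```

View pics/w7.png

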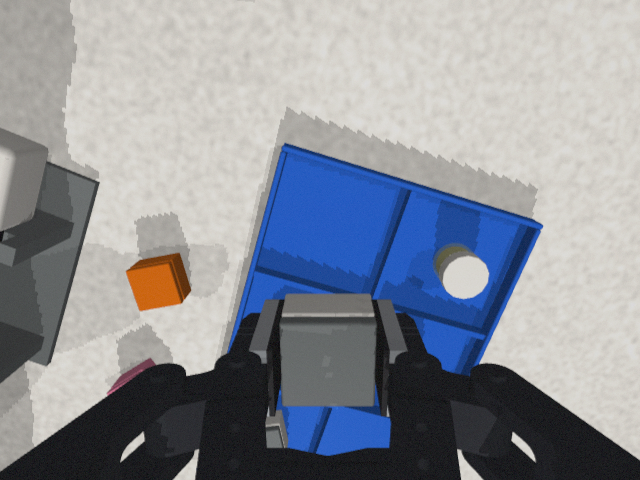

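The box is held and the far compartment is empty.

Run:
```python
from h import *
from rig import r
s=r.sense();I=r.camera_info("wrist")
z=s["eef_pos"][2]+45.6
w=ray(I,[(281,319),(376,319),(376,405),(281,405)],z)
print(tool(I,s,np.c_[w,np.full(4,z)]).round(1), tool(I,s,np.c_[w,np.full(4,z)]).mean(0))
```

```text
[[ 11.2 -15.4 -45.6]
 [ 11.2  15.1 -45.6]
 [-21.6  16.2 -45.6]
 [-21.6 -16.4 -45.6]] [ -5.18267909  -0.11147807 -45.60335887]
```

Emit:
jog_arm(increments="0 -4.5 -0.5 0 0 0.06 -1; 0 -4.5 0 0 0 0.06 -1; 0 -4.5 0 0 0 0 -1; -1 -4.5 0 0 0 0 -1; -1.5 -4.5 0 0 0 0 -1; -1.5 -4.5 0 0 0 0 -1; -1.5 -4.5 0 0 0 0 -1; -1.5 -4.5 0 0 0 0 -1")

```text
clock: 9.45
eef_pos: [475.8, 109.2, 135.9]
tcp_rot: [3.141, 0.002, 0.137]
contact_force: [0.6, 0.4, -0.9]
opening: 0.365
```

Emit:
jog_arm(increments="-1 -4 0 0 0 0 -1; 0 -4 0 0 0 0 -1; 0 -3 0 0 0 0 -1; 0 -2 0 0 0 0 -1; 0 -1 0 0 0 0 -1; 0 0 0 0 0 0 -1; 0 0 0 0 0 0 -1; 0 0 0 0 0 0 -1")

```text
clock: 10.25
eef_pos: [448.8, 244.2, 137.0]
tcp_rot: [3.141, 0.001, 0.136]
contact_force: [-1.0, 0.1, -1.1]
opening: 0.361
```

Run:
```python
from h import *
from rig import r
plan(r,450.3,250.2,140,.131)
im=r.grab_frame("wrist")[:,:,::-1]
cv2.imwrite("pics/w8.png",im)
```

```text
t 10.25 at [448.8 244.2 137. ] [3.141e+00 1.000e-03 1.360e-01] op 0.361 F [-1.   0.1 -1.1]
 shift cm in present axes [ 0.23 -0.57 -0.3 ]  turn [0.    0.001 0.005]  in final axes [ 0.23 -0.57 -0.3 ]
```

View pics/w8.png

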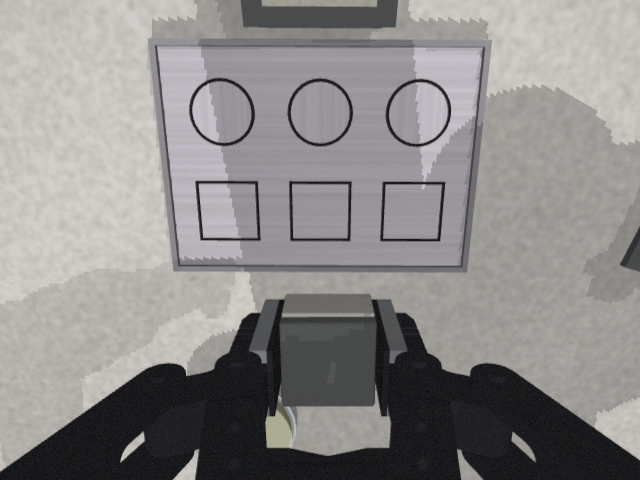

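The tray is fully in view and square to the picture. The near squares are centred near (228,211), (320,211) and (413,211); the circles near (222,112), (320,112) and (419,112).

```bash
cat > marks.py <<'E'
from h import *
def marks(im,I,s):
    gm=cv2.cvtColor(im,cv2.COLOR_BGR2GRAY)
    th=cv2.adaptiveThreshold(gm,255,cv2.ADAPTIVE_THRESH_MEAN_C,cv2.THRESH_BINARY_INV,21,25)
    cts,hh=cv2.findContours(th,cv2.RETR_CCOMP,cv2.CHAIN_APPROX_NONE)
    out=[]
    for c,hx in zip(cts,hh[0]):
        if hx[3]<0: continue
        w=ray(I,c[:,0],6).astype(np.float32);A=cv2.contourArea(w)
        if 1000<A<2000:
            rc=cv2.minAreaRect(w);bp=cv2.boxPoints(rc);e=bp[1]-bp[0]
            out.append(rc[0]);print("mark area",round(A),np.round(rc[0],1),np.round(rc[1],1),"ang",round(float(np.arctan2(e[1],e[0])%(np.pi/2)),3),"px",c[:,0].mean(0).round())
    return out
E
python3 - <<'E'
from marks import *
from rig import r
I=r.camera_info("wrist");s=r.sense();im=cv2.imread("pics/w8.png")
marks(im,I,s)
E
```

```text
mark area 1657 [461.5 185.2] [41.5 41.3] ang 0.132 px [411. 211.]
mark area 1643 [453.  250.7] [40.7 41.5] ang 0.135 px [320. 210.]
mark area 1639 [444.  316.3] [40.6 41.1] ang 0.135 px [228. 210.]
mark area 1268 [529.1 194. ] [40.1 40.4] ang 0.945 px [418. 113.]
mark area 1268 [520.3 259.8] [40.  39.9] ang 0.136 px [320. 112.]
mark area 1269 [511.6 325.4] [40.5 40.2] ang 0.891 px [221. 112.]
```

Emit:
jog_arm(increments="0.3 -2 0 0 0 0 -1; 0.3 -2.2 0 0 0 0 -1; 0.4 -2 0 0 0 0 -1; 0 -1 0 0 0 0 -1; 0 0 0 0 0 0 -1; 0 0 3 0 0 0 -1; 0 0 3 0 0 0 -1; 0 0 3 0 0 0 -1")

```text
clock: 11.1
eef_pos: [449.0, 316.9, 46.6]
tcp_rot: [3.142, -0.0, 0.136]
contact_force: [0.8, -0.0, -0.5]
opening: 0.371
```

Emit:
jog_arm(increments="0 0 2 0 0 0 -1; 0 0 1.5 0 0 0 -1; 0 0 1 0 0 0 -1; 0 0 0.5 0 0 0 -1; 0 0 0.4 0 0 0 -1; 0 0 0.2 0 0 0 -1; 0 0 0 0 0 0 -1; 0 0 0 0 0 0 -1")

```text
clock: 11.9
eef_pos: [449.2, 318.3, -8.2]
tcp_rot: [-3.141, -0.001, 0.137]
contact_force: [-0.0, -0.9, -0.0]
opening: 0.365
```

Run:
```python
from h import *
from rig import r
plan(r,449.2,317,-15,.135)
im=r.grab_frame("wrist")[:,:,::-1]
cv2.imwrite("pics/w9.png",im)
```

```text
t 11.9 at [449.2 318.3  -8.2] [-3.141e+00 -1.000e-03  1.370e-01] op 0.365 F [-0.  -0.9 -0. ]
 shift cm in present axes [-0.02  0.13  0.68]  turn [-0.    -0.001  0.002]  in final axes [-0.02  0.13  0.68]
```

View pics/w9.png

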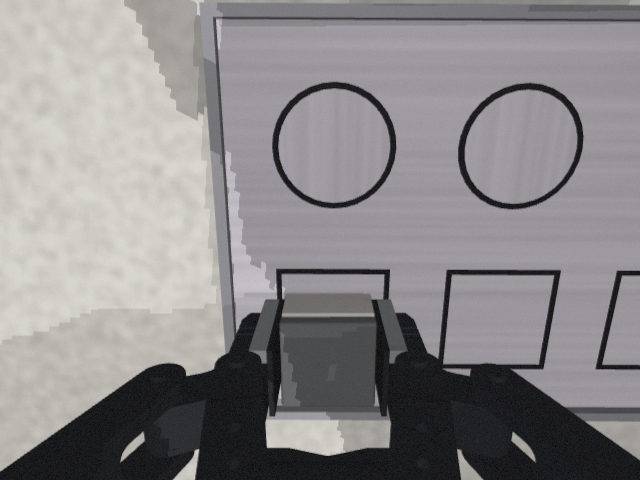

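The box is over the left square (outline at 278–390, 270) and about 7 mm up. I'll lower it and release.

Emit:
jog_arm(increments="0 0.05 0.3 0 0 0 -1; 0 0 0.3 0 0 0 -1; 0 0 0.1 0 0 0 -1; 0 0 0 0 0 0 -1; 0 0 0 0 0 0 -0.2; 0 0 0 0 0 0 -0.06; 0 0 0 0 0 0 -0.06; 0 0 0 0 0 0 -0.06")

```text
clock: 12.75
eef_pos: [449.0, 317.5, -15.6]
tcp_rot: [-3.142, -0.0, 0.137]
contact_force: [-0.3, -0.2, 0.2]
opening: 0.469
```

Emit:
jog_arm(increments="0 0 -0.5 0 0 0 -0.06; 0 0 -1 0 0 0 -0.06; 0 0 -2 0 0 0 -0.06; 0 0 -3 0 0 0 0; 0 0 -4 0 0 0 0.08; 0 0 -3 0 0 0 0.08; 0 0 -1.5 0 0 0 0.08; 0 0 0 0 0 0 0.08")

```text
clock: 13.55
eef_pos: [450.5, 318.6, 137.6]
tcp_rot: [-3.139, -0.005, 0.137]
contact_force: [0.4, -0.5, 0.3]
opening: 0.54
```

Run:
```python
from h import *
from rig import r
plan(r,511+2,-241,140,.974)
im=r.grab_frame("wrist")[:,:,::-1]
cv2.imwrite("pics/w10.png",im)
```

```text
t 13.55 at [450.5 318.6 137.6] [-3.139 -0.005  0.137] op 0.54 F [ 0.4 -0.5  0.3]
 shift cm in present axes [-1.44 56.29 -0.39]  turn [-0.    -0.006 -0.837]  in final axes [-42.77  36.62  -0.24]
```

View pics/w10.png

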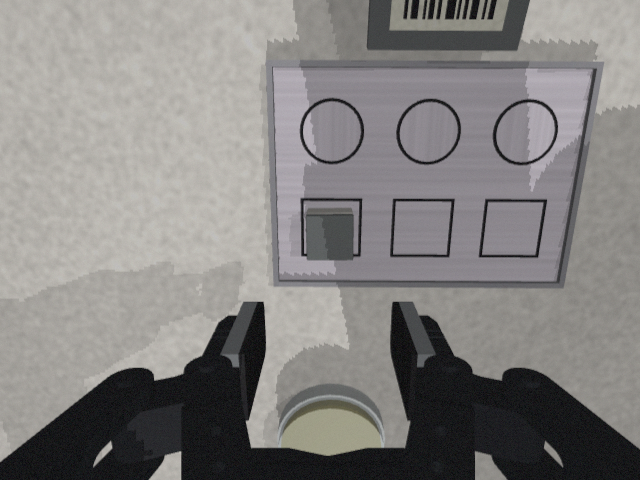

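Run:
```python
from h import *
from marks import marks
from rig import r
I=r.camera_info("wrist")
w=ray(I,[(306,215),(354,215),(354,261),(306,261)],30);print(w.round(1),w.mean(0));print(ray(I,[(332,228),(331.5,131)],6))
plan(r,513,-241,140,-.596)
```

```text
[[456.  333.8]
 [460.4 302.3]
 [428.4 297.3]
 [423.9 329.9]] [442.17781036 315.82093262]
[[443.01437609 314.35123729]
 [510.67738944 324.21803279]]
t 13.6 at [449.6 317.9 135.8] [-3.14e+00 -3.00e-03  1.37e-01] op 0.544 F [ 0.1  0.2 -0.3]
 shift cm in present axes [-1.34 56.24 -0.5 ]  turn [-0.002 -0.002  0.733]  in final axes [36.62 42.7  -0.42]
```

Emit:
jog_arm(increments="0 4 0 0 0 0 0.08; -0.2 4.5 0 0 0 0 0.08; -0.2 4.5 0 0 0 0 0.08; -0.2 4.5 0 0 0 0 0.08; -0.2 4.5 0 0 0 0 0.08; -0.2 4.5 0 0 0 0 0.08; -0.2 4.5 0 0 0 0 0.08; -0.2 4.5 0 0 0 0 0.08")

```text
clock: 14.4
eef_pos: [482.4, -37.8, 133.2]
tcp_rot: [-3.141, 0.002, 0.137]
contact_force: [0.8, -0.1, 0.5]
opening: 0.54
```

Emit:
jog_arm(increments="0 4.5 0 0 0 0 0.08; 0 4.5 0 0 0 0 0.08; 0 4.5 0 0 0 0.1 0.08; 0 4 0 0 0 0.13 0.08; 0 3 0 0 0 0.13 0.08; 0 0 0 0 0 0.13 0.08; 0 0 0 0 0 0.13 0.08; 0 0 0 0 0 0.113 0.08")

```text
clock: 15.2
eef_pos: [499.5, -239.6, 132.7]
tcp_rot: [3.141, 0.003, -0.602]
contact_force: [0.8, 0.2, -0.2]
opening: 0.538
```

Run:
```python
from h import *
from rig import r
plan(r,511+2,-241,140,-.596)
im=r.grab_frame("wrist")[:,:,::-1]
cv2.imwrite("pics/w11.png",im)
```

```text
t 15.2 at [ 499.5 -239.6  132.7] [ 3.141e+00  3.000e-03 -6.020e-01] op 0.538 F [ 0.8  0.2 -0.2]
 shift cm in present axes [ 1.19 -0.65 -0.73]  turn [ 0.     0.003 -0.006]  in final axes [ 1.2  -0.65 -0.73]
```

View pics/w11.png

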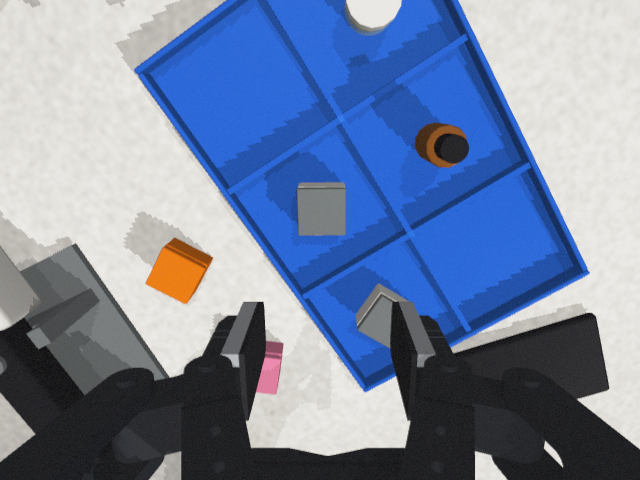

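The first box sits within 2 mm of its square's centre. The middle box is square to the jaws, its lid at (297–345, 188–236).

Run:
```python
from h import *
from rig import r
I=r.camera_info("wrist");s=r.sense()
w=ray(I,[(297,188),(345,188),(346,236),(298,236)],28);c=w.mean(0);print(w.round(1),c)
t=tool(I,s,[[*c,28]])[0];print("box in tool",t,"shift so that box at tool (-3,0):",t[:2]+[3,0])
```

```text
[[ 532.4 -237.6]
 [ 514.6 -263.1]
 [ 487.4 -245.4]
 [ 505.8 -219. ]] [ 510.04102591 -241.26754347]
box in tool [  9.89640193  -4.52963355 104.74074023] shift so that box at tool (-3,0): [12.89640193 -4.52963355]
```

Emit:
jog_arm(increments="0.6 -0.25 2 0 0 0 0.08; 0.6 -0.2 2.5 0 0 0 0.08; 0 0 3 0 0 0 0.08; 0 0 2 0 0 0 0.08; 0 0 0 0 0 0 0.08; 0 0 0 0 0 0 0.08; 0 0 0 0 0 0 0.08; 0 0 0 0 0 0 0.08")

```text
clock: 16.05
eef_pos: [513.8, -243.0, 40.5]
tcp_rot: [-3.141, -0.002, -0.596]
contact_force: [-0.6, -0.1, 0.1]
opening: 0.541
```

Run:
```python
from h import *
from rig import r
plan(r,511+2,-241,-18,-.596)
im=r.grab_frame("wrist")[:,:,::-1]
cv2.imwrite("pics/w12.png",im)
```

```text
t 16.05 at [ 513.8 -243.    40.5] [-3.141e+00 -2.000e-03 -5.960e-01] op 0.541 F [-0.6 -0.1  0.1]
 shift cm in present axes [-0.19 -0.12  5.84]  turn [-0.    -0.002  0.   ]  in final axes [-0.18 -0.12  5.85]
```

View pics/w12.png

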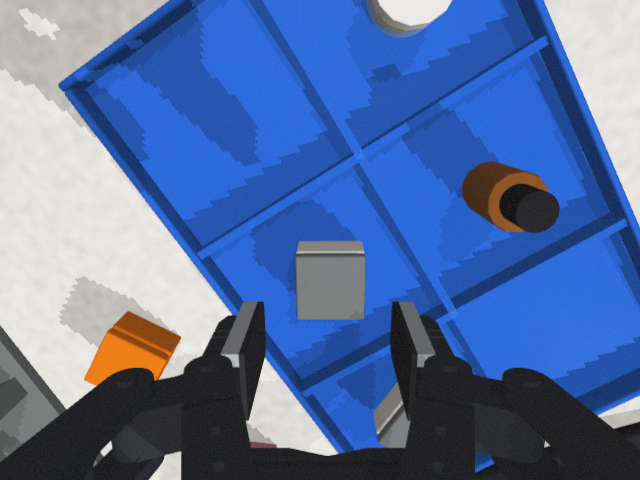

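Centred at (331,287). I'll go down 5.85 cm and close.

Emit:
jog_arm(increments="0 0 2 0 0 0 0.08; 0 0 2 0 0 0 0.08; 0 0 1 0 0 0 0.08; 0 0 0.6 0 0 0 0.08; 0 0 0.2 0 0 0 0.08; 0 0 0 0 0 0 0.08; 0 0 0 0 0 0 -0.2; 0 0 0 0 0 0 -0.6")

```text
clock: 16.9
eef_pos: [513.7, -243.0, -17.9]
tcp_rot: [-3.141, -0.001, -0.596]
contact_force: [-0.7, -0.4, 3.3]
opening: 0.365
```

Emit:
jog_arm(increments="0 0 0 0 0 0 -1; 0 0 0 0 0 0 -1; 0 0 0 0 0 0 -1; 0 0 -1 0 0 0 -1; 0 0 -2 0 0 0 -1; 0 0 -3 0 0 0 -1; 0 0 -4 0 0 0 -1; 0 0 -4 0 0 0 -1")

```text
clock: 17.7
eef_pos: [512.5, -242.4, 123.0]
tcp_rot: [3.142, 0.001, -0.596]
contact_force: [1.3, -0.3, 0.1]
opening: 0.365
```

Run:
```python
from h import *
from rig import r
plan(r,458,251,140,.135)
im=r.grab_frame("wrist")[:,:,::-1]
cv2.imwrite("pics/w13.png",im)
```

```text
t 17.7 at [ 512.5 -242.4  123. ] [ 3.142e+00  1.000e-03 -5.960e-01] op 0.365 F [ 1.3 -0.3  0.1]
 shift cm in present axes [-32.22 -37.77  -1.68]  turn [-0.     0.001 -0.731]  in final axes [  1.24 -49.62  -1.7 ]
```

View pics/w13.png

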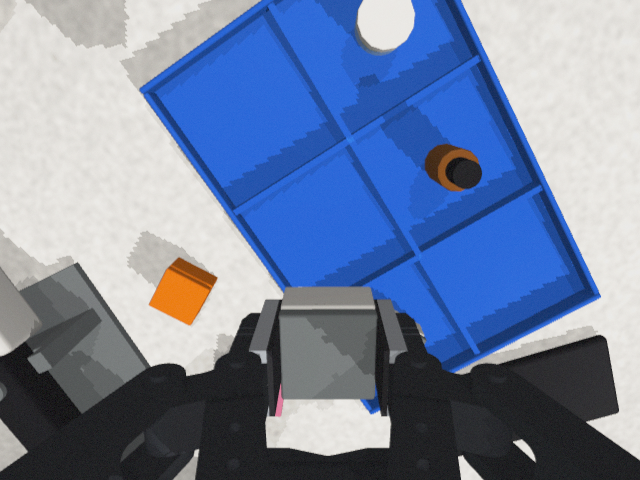

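Emit:
jog_arm(increments="0 0 -1 0 0 -0.122 -1; 0 0 -0.7 0 0 -0.122 -1; 0 0 0 0 0 -0.122 -1; 0 0 0 0 0 -0.122 -1; 0 0 0 0 0 -0.122 -1; 0 0 0 0 0 -0.121 -1; 0.3 -3.6 0 0 0 0 -1; 0.3 -4.5 0 0 0 0 -1")

```text
clock: 18.55
eef_pos: [508.2, -161.9, 138.6]
tcp_rot: [3.141, -0.001, 0.132]
contact_force: [0.9, 1.2, -1.4]
opening: 0.363
```

Emit:
jog_arm(increments="0.4 -4.5 0 0 0 0 -1; 0 -4.5 0 0 0 0 -1; 0 -4.5 0 0 0 0 -1; 0 -4.5 0 0 0 0 -1; 0 -4.5 0 0 0 0 -1; 0 -4.5 0 0 0 0 -1; 0 -4.5 0 0 0 0 -1; 0 -4 0 0 0 0 -1")

```text
clock: 19.35
eef_pos: [463.7, 192.8, 138.8]
tcp_rot: [-3.141, -0.001, 0.135]
contact_force: [0.4, -0.4, 0.1]
opening: 0.367
```

Emit:
jog_arm(increments="0 -3 0 0 0 0 -1; 0 -2 0 0 0 0 -1; 0 -1 0 0 0 0 -1; 0 0 0 0 0 0 -1; 0 0 0 0 0 0 -1; 0 0 0 0 0 0 -1; 0 0 0 0 0 0 -1; 0 0 0 0 0 0 -1")

```text
clock: 20.15
eef_pos: [456.4, 249.5, 138.3]
tcp_rot: [3.141, 0.0, 0.134]
contact_force: [-0.1, -0.8, -0.9]
opening: 0.366
```

Run:
```python
from marks import *
from rig import r
plan(r,455.3,251,-15,.135)
I=r.camera_info("wrist")
im=np.ascontiguousarray(r.grab_frame("wrist")[:,:,::-1])
cv2.imwrite("pics/w14.png",im);marks(im,I,0)
```

```text
t 20.15 at [456.4 249.5 138.3] [3.141 0.    0.134] op 0.366 F [-0.1 -0.8 -0.9]
 shift cm in present axes [-0.09 -0.17 15.33]  turn [ 0.     0.    -0.001]  in final axes [-0.09 -0.17 15.33]
mark area 1650 [461.2 185.1] [40.7 41.3] ang 0.133 px [416. 222.]
mark area 1653 [452.7 250.7] [41.5 41.3] ang 0.133 px [326. 222.]
mark area 1264 [528.9 194. ] [40.3 40. ] ang 0.953 px [423. 125.]
mark area 1263 [520.2 259.5] [39.9 40. ] ang 0.916 px [326. 125.]
mark area 1265 [511.6 325.3] [39.9 40.3] ang 0.884 px [229. 125.]
```

View pics/w14.png

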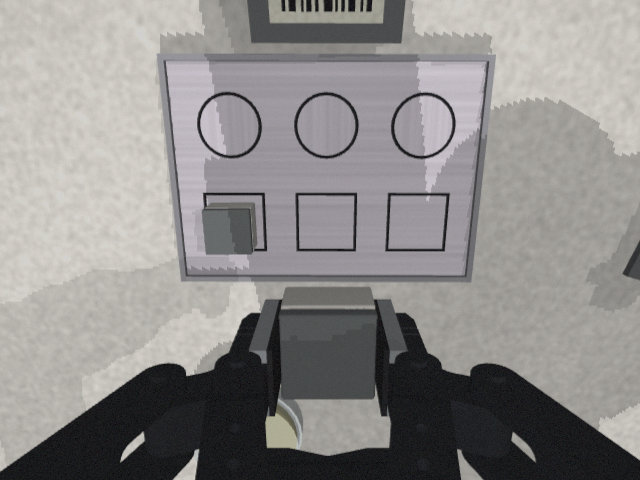

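The middle square is at (326,222), straight ahead of the held box. I'll lower it.

Emit:
jog_arm(increments="-0.1 -0.15 2 0 0 0 -1; 0 0 3 0 0 0 -1; 0 0 3 0 0 0 -1; 0 0 3 0 0 0 -1; 0 0 2 0 0 0 -1; 0 0 1 0 0 0 -1; 0 0 0.5 0 0 0 -1; 0 0 0.2 0 0 0 -1")

```text
clock: 21.0
eef_pos: [455.4, 251.6, -8.6]
tcp_rot: [-3.141, -0.0, 0.135]
contact_force: [-0.0, -0.2, -0.5]
opening: 0.367
```

Emit:
jog_arm(increments="0 0 0.3 0 0 0 -1; 0 0 0.3 0 0 0 -1; 0 0 0 0 0 0 -1; 0 0 0 0 0 0 -0.2; 0 0 0 0 0 0 -0.06; 0 0 0 0 0 0 -0.06; 0 0 0 0 0 0 -0.06; 0 0 0 0 0 0 -0.06")

```text
clock: 21.8
eef_pos: [455.1, 251.6, -14.7]
tcp_rot: [-3.142, -0.0, 0.135]
contact_force: [-0.9, 0.3, -0.2]
opening: 0.469
```

Emit:
jog_arm(increments="0 0 -0.5 0 0 0 -0.06; 0 0 -1 0 0 0 -0.06; 0 0 -2 0 0 0 -0.06; 0 0 -3 0 0 0 0; 0 0 -4 0 0 0 0.08; 0 0 -3 0 0 0 0.08; 0 0 -1.5 0 0 0 0.08; 0 0 0 0 0 0 0.08")

```text
clock: 22.6
eef_pos: [456.7, 252.4, 138.4]
tcp_rot: [-3.14, -0.005, 0.135]
contact_force: [0.6, 0.4, 0.4]
opening: 0.54
```

Run:
```python
from h import *
from rig import r
plan(r,416,-234,140,.389)
im=r.grab_frame("wrist")[:,:,::-1]
cv2.imwrite("pics/w15.png",im)
im=r.grab_frame("top")[:,:,::-1][180:340,140:530]; cv2.imwrite("pics/t15.png",cv2.resize(im,None,fx=2,fy=2,interpolation=cv2.INTER_CUBIC))
```

```text
t 22.6 at [456.7 252.4 138.4] [-3.14  -0.005  0.135] op 0.54 F [0.6 0.4 0.4]
 shift cm in present axes [-10.57  47.65  -0.3 ]  turn [-0.001 -0.005 -0.254]  in final axes [-22.21  43.46  -0.16]
```

View pics/w15.png

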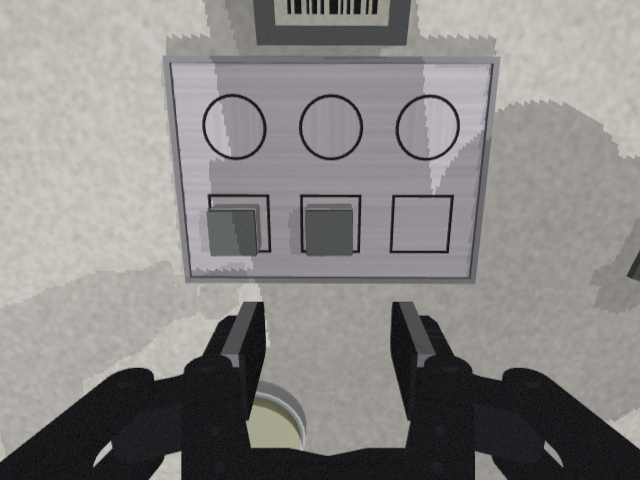

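View pics/t15.png

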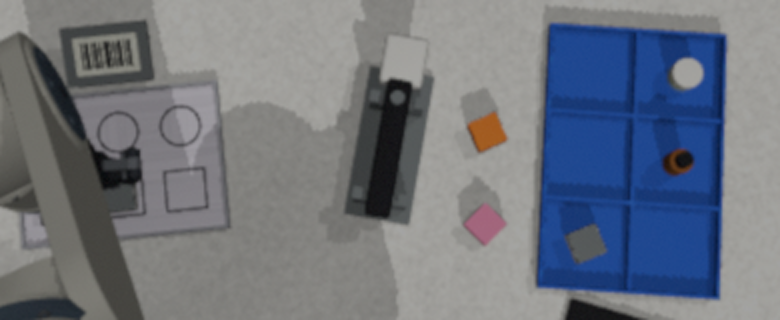

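Two boxes are set out and the near box is unmoved at top pixel (433,301). I'll fetch it.

Emit:
jog_arm(increments="0 4 0 0 0 0 0.08; -1 4.5 0 0 0 0 0.08; -1 4.5 0 0 0 0 0.08; -1 4.5 0 0 0 0 0.08; -1 4.5 0 0 0 0 0.08; -1 4.5 0 0 0 0 0.08; -1 4.5 0 0 0 0 0.08; -1 4.5 0 0 0 0 0.08")

```text
clock: 23.5
eef_pos: [432.0, -111.2, 134.1]
tcp_rot: [-3.141, 0.002, 0.135]
contact_force: [1.4, 0.2, -0.7]
opening: 0.541
```

Emit:
jog_arm(increments="-1 4.5 0 0 0 0 0.08; -1 4 0 0 0 0 0.08; -1 3 0 0 0 0 0.08; -0.5 0.6 0 0 0 -0.1 0.08; 0 0 0 0 0 -0.1 0.08; 0 0 0 0 0 -0.054 0.08; 0 0 0 0 0 0 0.08; 0 0 0 0 0 0 0.08")

```text
clock: 24.3
eef_pos: [414.4, -233.9, 134.4]
tcp_rot: [-3.14, 0.001, 0.387]
contact_force: [-0.3, -0.4, -0.2]
opening: 0.542
```

Run:
```python
from h import *
from rig import r
plan(r,418,-234.5,140,.389)
im=r.grab_frame("wrist")[:,:,::-1]
cv2.imwrite("pics/w16.png",im)
```

```text
t 24.3 at [ 414.4 -233.9  134.4] [-3.14e+00  1.00e-03  3.87e-01] op 0.542 F [-0.3 -0.4 -0.2]
 shift cm in present axes [ 0.31  0.19 -0.56]  turn [-0.001  0.001 -0.002]  in final axes [ 0.31  0.19 -0.56]
```

View pics/w16.png

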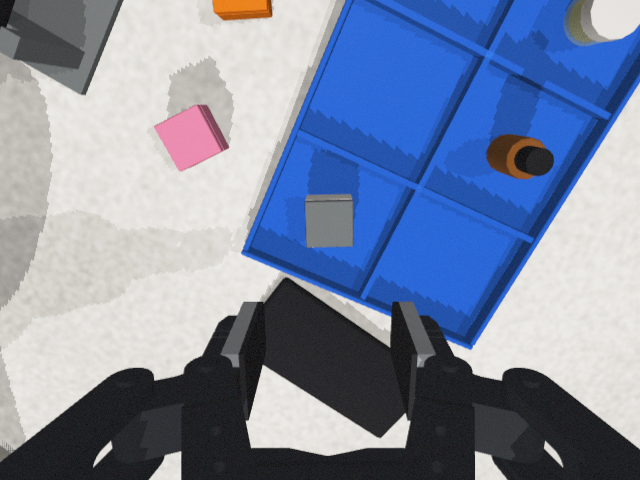

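The near box's lid is at (306–353, 200–247), nearly square to the jaws.

Run:
```python
from h import *
from rig import r
I=r.camera_info("wrist");s=r.sense()
w=ray(I,[(305,200),(352,199),(353,246),(307,247)],28);c=w.mean(0);print(w.round(1),c)
e=w[0]-w[1]; e2=w[1]-w[2];print(np.arctan2(e2[1],e2[0]),np.arctan2(e[1],e[0])-np.pi/2)
t=tool(I,s,[[*c,28]])[0];print("box in tool",t)
```

```text
[[ 425.7 -213. ]
 [ 438.  -241.3]
 [ 408.4 -254.7]
 [ 395.9 -226. ]] [ 417.0035415  -233.74937627]
0.4252553271021297 0.4090462426720012
box in tool [  2.35068909   0.85242844 106.58069906]
```

Emit:
jog_arm(increments="0.45 0.08 2 0 0 -0.025 0.08; 0 0 3 0 0 0 0.08; 0 0 3 0 0 0 0.08; 0 0 3 0 0 0 0.08; 0 0 2 0 0 0 0.08; 0 0 1.2 0 0 0 0.08; 0 0 0.6 0 0 0 0.08; 0 0 0.3 0 0 0 0.08")

```text
clock: 25.15
eef_pos: [419.6, -233.3, -15.9]
tcp_rot: [-3.141, 0.0, 0.414]
contact_force: [-0.3, -1.1, 0.1]
opening: 0.543
```

Emit:
jog_arm(increments="0 0 0 0 0 0 0.08; 0 0 0 0 0 0 -0.2; 0 0 0 0 0 0 -0.6; 0 0 0 0 0 0 -1; 0 0 0 0 0 0 -1; 0 0 0 0 0 0 -1; 0 0 -1 0 0 0 -1; 0 0 -2 0 0 0 -1")

```text
clock: 25.95
eef_pos: [418.6, -232.8, 14.3]
tcp_rot: [-3.14, 0.001, 0.414]
contact_force: [-0.0, -0.8, 0.1]
opening: 0.367
```

Emit:
jog_arm(increments="0 0 -3 0 0 0 -1; 0 0 -4 0 0 0 -1; 0 0 -3 0 0 0 -1; 0 0 -2 0 0 0 -1; 0 0 0 0 0 0.13 -1; 0 0 0 0 0 0.142 -1; 0 0 0 0 0 0 -1; 0 0 0 0 0 0 -1")

```text
clock: 26.75
eef_pos: [419.4, -233.3, 134.7]
tcp_rot: [3.141, -0.0, 0.146]
contact_force: [-0.1, -0.5, 0.0]
opening: 0.364
```

Run:
```python
from h import *
from rig import r
plan(r,463.5,185.4,140,.135)
im=r.grab_frame("wrist")[:,:,::-1]
cv2.imwrite("pics/w17.png",im)
```

```text
t 26.75 at [ 419.4 -233.3  134.7] [ 3.141 -0.     0.146] op 0.364 F [-0.1 -0.5  0. ]
 shift cm in present axes [ 10.45 -40.78  -0.54]  turn [ 0.    -0.     0.011]  in final axes [ 10.   -40.89  -0.53]
```

View pics/w17.png

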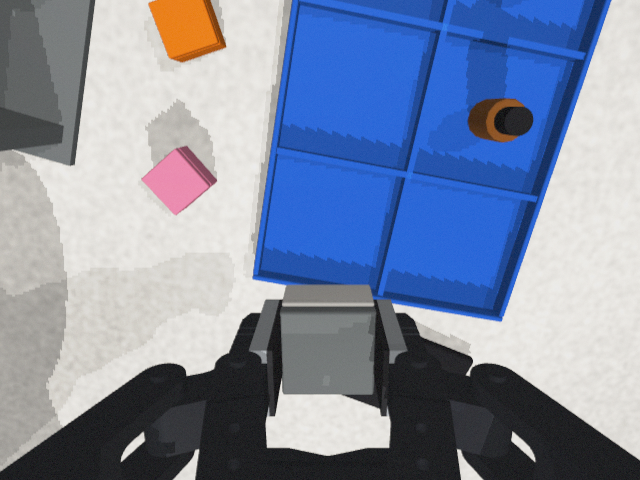

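Emit:
jog_arm(increments="1 -3.5 -0.5 0 0 0.01 -1; 1 -4.5 0 0 0 0 -1; 1 -4.5 0 0 0 0 -1; 1 -4.5 0 0 0 0 -1; 1 -4.5 0 0 0 0 -1; 1 -4.5 0 0 0 0 -1; 1 -4.5 0 0 0 0 -1; 1 -4.5 0 0 0 0 -1")

```text
clock: 27.6
eef_pos: [452.2, 126.2, 139.4]
tcp_rot: [3.142, -0.0, 0.135]
contact_force: [1.5, -0.3, 0.1]
opening: 0.366
```

Emit:
jog_arm(increments="1 -3 0 0 0 0 -1; 0.8 -2 0 0 0 0 -1; 0 -1 0 0 0 0 -1; 0 0 0 0 0 0 -1; 0 0 0 0 0 0 -1; 0 0 0 0 0 0 -1; 0 0 0 0 0 0 -1; 0 0 0 0 0 0 -1")

```text
clock: 28.4
eef_pos: [462.5, 185.4, 139.4]
tcp_rot: [3.142, -0.0, 0.131]
contact_force: [-0.4, 0.1, -0.3]
opening: 0.366
```

Run:
```python
from marks import *
from rig import r
plan(r,462,185.2,-15,.135)
I=r.camera_info("wrist")
im=np.ascontiguousarray(r.grab_frame("wrist")[:,:,::-1])
cv2.imwrite("pics/w18.png",im);marks(im,I,0)
```

```text
t 28.4 at [462.5 185.4 139.4] [ 3.142 -0.     0.131] op 0.366 F [-0.4  0.1 -0.3]
 shift cm in present axes [-5.000e-02  1.000e-02  1.544e+01]  turn [ 0.    -0.    -0.004]  in final axes [-5.000e-02  1.000e-02  1.544e+01]
mark area 1643 [461.3 185.2] [40.6 41.3] ang 0.131 px [328. 218.]
mark area 1263 [528.6 194.2] [40.2 39.8] ang 0.131 px [328. 121.]
mark area 1264 [520.2 259.7] [40.  40.3] ang 0.881 px [231. 121.]
mark area 1265 [511.3 325.2] [40.  40.6] ang 0.825 px [134. 121.]
```

View pics/w18.png

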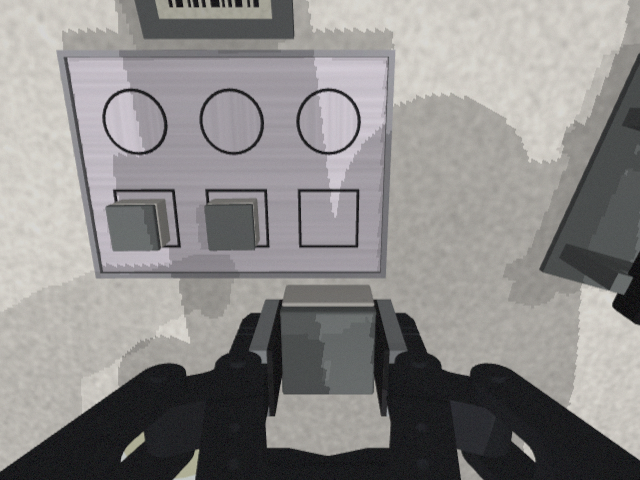

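The right square at (328,218) is dead ahead. I'll lower and release.

Emit:
jog_arm(increments="0 0 2 0 0 0 -1; 0 0 3 0 0 0 -1; 0 0 3 0 0 0 -1; 0 0 3 0 0 0 -1; 0 0 2 0 0 0 -1; 0 0 1 0 0 0 -1; 0 0 0.5 0 0 0 -1; 0 0 0.2 0 0 0 -1")

```text
clock: 29.25
eef_pos: [462.8, 186.1, -7.6]
tcp_rot: [-3.142, -0.0, 0.132]
contact_force: [0.1, 0.4, 0.4]
opening: 0.367
```

Emit:
jog_arm(increments="0 0 0.3 0 0 0 -1; 0 0 0.3 0 0 0 -1; 0 0 0 0 0 0 -1; 0 0 0 0 0 0 -0.2; 0 0 0 0 0 0 -0.06; 0 0 0 0 0 0 -0.06; 0 0 0 0 0 0 -0.06; 0 0 0 0 0 0 -0.06")

```text
clock: 30.05
eef_pos: [462.4, 186.1, -13.7]
tcp_rot: [3.142, 0.0, 0.132]
contact_force: [-0.4, -0.1, 0.8]
opening: 0.47
```

Emit:
jog_arm(increments="0 0 -0.5 0 0 0 -0.06; 0 0 -1 0 0 0 -0.06; 0 0 -2 0 0 0 -0.06; 0 0 -3 0 0 0 0; 0 0 -4 0 0 0 0.08; 0 0 -3 0 0 0 0.08; 0 0 -1.5 0 0 0 0.08; 0 0 0 0 0 0 0.08")

```text
clock: 30.85
eef_pos: [464.1, 186.8, 139.3]
tcp_rot: [-3.14, -0.005, 0.132]
contact_force: [0.3, -0.2, 0.3]
opening: 0.541
```

Run:
```python
from h import *
from rig import r
plan(r,585,-330,140,.135)
im=r.grab_frame("wrist")[:,:,::-1]
cv2.imwrite("pics/w19.png",im)
im=r.grab_frame("top")[:,:,::-1][180:340,140:530]; cv2.imwrite("pics/t19.png",cv2.resize(im,None,fx=2,fy=2,interpolation=cv2.INTER_CUBIC))
```

```text
t 30.85 at [464.1 186.8 139.3] [-3.14  -0.005  0.132] op 0.541 F [ 0.3 -0.2  0.3]
 shift cm in present axes [ 5.2  52.82 -0.11]  turn [-0.001 -0.005 -0.003]  in final axes [ 5.03 52.83 -0.07]
```

View pics/w19.png

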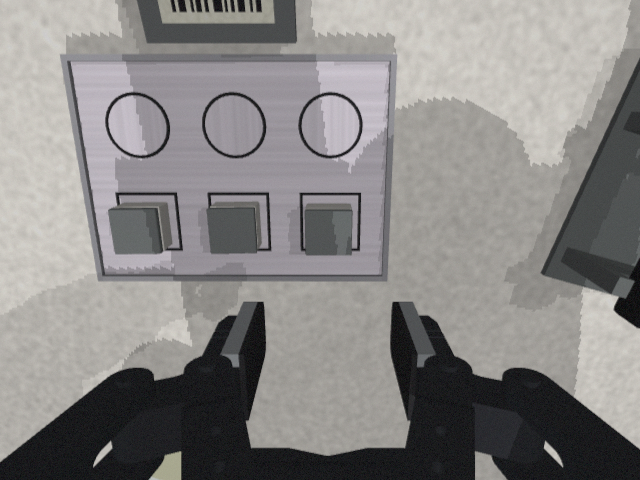

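View pics/t19.png

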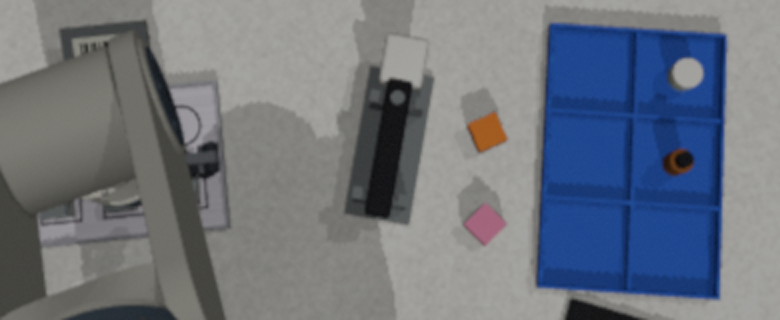

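All three boxes are on their squares. Next is the jar, at top pixel (483,217).

Emit:
jog_arm(increments="0 4 0 0 0 0 0.08; 0.5 4.5 0 0 0 0 0.08; 0.5 4.5 0 0 0 0 0.08; 0.5 4.5 0 0 0 0 0.08; 0.5 4.5 0 0 0 0 0.08; 0.5 4.5 0 0 0 0 0.08; 0.5 4.5 0 0 0 0 0.08; 0.5 4.5 0 0 0 0 0.08")

```text
clock: 31.75
eef_pos: [542.9, -162.9, 134.6]
tcp_rot: [-3.14, 0.002, 0.132]
contact_force: [0.6, -0.3, 0.4]
opening: 0.54
```

Emit:
jog_arm(increments="0.5 4.5 0 0 0 0 0.08; 0.5 4.5 0 0 0 0 0.08; 0.7 4 0 0 0 0.05 0.08; 0.5 3 0 0 0 0.05 0.08; 0 2 0 0 0 0.05 0.08; 0 0 0 0 0 0 0.08; 0 0 0 0 0 0 0.08; 0 0 0 0 0 0 0.08")

```text
clock: 32.55
eef_pos: [585.2, -335.9, 135.8]
tcp_rot: [-3.141, 0.001, -0.017]
contact_force: [-0.4, 0.0, 0.4]
opening: 0.54
```

Run:
```python
from h import *
from rig import r
plan(r,597,-337,140,-.02)
I=r.camera_info("wrist");s=r.sense()
im=r.grab_frame("wrist")[:,:,::-1].copy()
cv2.imwrite("pics/w20.png",im)
h=cv2.cvtColor(im,cv2.COLOR_BGR2HSV); m=((h[:,:,1]<25)&(h[:,:,2]>215)).astype(np.uint8)
n,l,st,c=cv2.connectedComponentsWithStats(m)
for i in range(1,n):
    if 500<st[i][4]<5000: w=ray(I,c[i],34)[0];print(st[i],c[i],w,tool(I,s,[[*w,34]]))
```

```text
t 32.55 at [ 585.2 -335.9  135.8] [-3.141e+00  1.000e-03 -1.700e-02] op 0.54 F [-0.4  0.   0.4]
 shift cm in present axes [ 1.18  0.09 -0.42]  turn [-0.001  0.001  0.003]  in final axes [ 1.18  0.09 -0.42]
[ 306  190   48   45 1668] [329.60191847 211.77218225] [ 596.44369719 -336.86417777] [[ 11.34227783   0.89161104 101.752758  ]]
[475 452  31  28 558] [486.17921147 468.25089606] [ 384.71096223 -458.3315087 ] [[-198.29804896  125.93553859  101.86724481]]
```

View pics/w20.png

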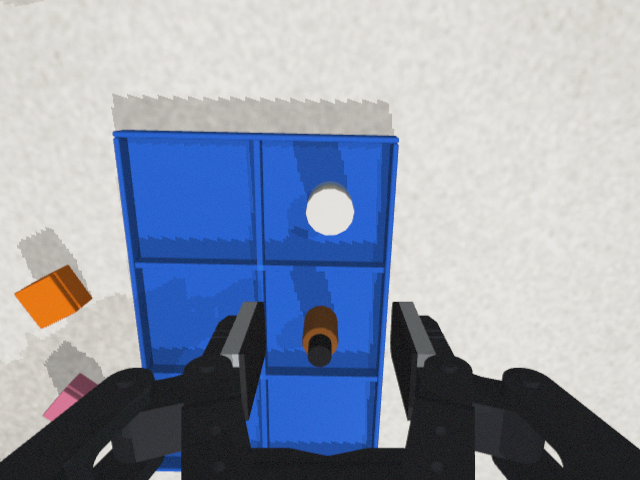

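The jar lid is at (330,212) and the oil bottle is untouched.

Emit:
jog_arm(increments="0.6 0.05 1 0 0 0 0.08; 0.55 0.04 2 0 0 0 0.08; 0 0 3 0 0 0 0.08; 0 0 3 0 0 0 0.08; 0 0 3 0 0 0 0.08; 0 0 1.8 0 0 0 0.08; 0 0 0.9 0 0 0 0.08; 0 0 0.5 0 0 0 0.08")

```text
clock: 33.4
eef_pos: [597.2, -338.2, -16.8]
tcp_rot: [-3.141, 0.001, -0.018]
contact_force: [0.5, 0.7, 0.5]
opening: 0.539
```

Emit:
jog_arm(increments="0 0 0 0 0 0 0.08; 0 0 0 0 0 0 -0.2; 0 0 0 0 0 0 -0.6; 0 0 0 0 0 0 -1; 0 0 0 0 0 0 -1; 0 0 0 0 0 0 -1; 0 0 -1 0 0 0 -1; 0 0 -2 0 0 0 -1")

```text
clock: 34.2
eef_pos: [595.9, -337.8, 13.6]
tcp_rot: [-3.14, 0.003, -0.018]
contact_force: [0.9, 0.1, -0.1]
opening: 0.355
```

Emit:
jog_arm(increments="0 0 -3 0 0 0 -1; 0 0 -4 0 0 0 -1; 0 0 -3 0 0 0 -1; 0 0 -3 0 0 0 -1; 0 0 0 0 0 -0.075 -1; 0 0 0 0 0 -0.075 -1; 0 0 0 0 0 0 -1; 0 0 0 0 0 0 -1")

```text
clock: 35.0
eef_pos: [597.0, -338.3, 144.5]
tcp_rot: [-3.141, 0.0, 0.13]
contact_force: [0.0, 0.1, -0.4]
opening: 0.365
```

Run:
```python
from h import *
from rig import r
plan(r,520.2,259.7,145,.135)
im=r.grab_frame("wrist")[:,:,::-1]
cv2.imwrite("pics/w21.png",im)
```

```text
t 35.0 at [ 597.  -338.3  144.5] [-3.141  0.     0.13 ] op 0.365 F [ 0.   0.1 -0.4]
 shift cm in present axes [ 1.200e-01 -6.029e+01 -4.000e-02]  turn [-0.     0.    -0.005]  in final axes [ 4.400e-01 -6.029e+01 -5.000e-02]
```

View pics/w21.png

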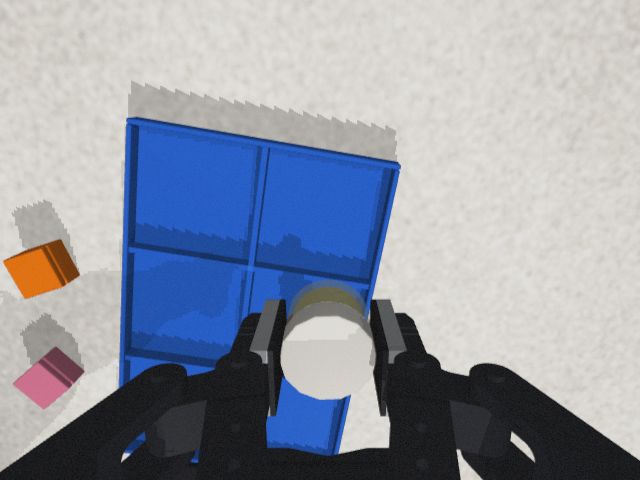

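Run:
```python
from h import *
from rig import r
I=r.camera_info("wrist");s=r.sense();z=s["eef_pos"][2]+50.8
w=ray(I,[(328,351)],z)[0];print(tool(I,s,[[*w,z]]))
```

```text
[[  2.67821832  -0.34338505 -50.80069486]]
```

Emit:
jog_arm(increments="0 -4 -0.5 0 0 0 -1; 0 -4.5 0 0 0 0 -1; 0 -4.5 0 0 0 0 -1; 0 -4.5 0 0 0 0 -1; 0 -4.5 0 0 0 0 -1; 0 -4.5 0 0 0 0 -1; 0 -4.5 0 0 0 0 -1; 0 -4.5 0 0 0 0 -1")

```text
clock: 35.85
eef_pos: [550.1, 15.1, 149.3]
tcp_rot: [-3.142, 0.0, 0.13]
contact_force: [0.6, -0.6, 0.0]
opening: 0.36
```

Emit:
jog_arm(increments="0 -4.5 0 0 0 0 -1; 0 -4.5 0 0 0 0 -1; 0 -4.5 0 0 0 0 -1; 0 -4.3 0 0 0 0 -1; 0 -4 0 0 0 0 -1; 0 -2 0 0 0 0 -1; 0 -1 0 0 0 0 -1; 0 0 0 0 0 0 -1")

```text
clock: 36.65
eef_pos: [517.8, 260.0, 149.1]
tcp_rot: [3.141, 0.0, 0.133]
contact_force: [0.6, -0.8, -0.8]
opening: 0.361
```

Run:
```python
from marks import *
from rig import r
plan(r,520.2,259.7,-15,.135)
I=r.camera_info("wrist")
im=np.ascontiguousarray(r.grab_frame("wrist")[:,:,::-1])
cv2.imwrite("pics/w22.png",im);marks(im,I,0)
```

```text
t 36.65 at [517.8 260.  149.1] [3.141 0.    0.133] op 0.361 F [ 0.6 -0.8 -0.8]
 shift cm in present axes [ 0.24  0.06 16.41]  turn [ 0.     0.    -0.002]  in final axes [ 0.24  0.07 16.41]
mark area 1267 [528.6 194.1] [40.5 40.2] ang 0.949 px [417. 211.]
mark area 1271 [519.9 259.5] [40.3 40.3] ang 0.919 px [329. 211.]
mark area 1270 [511.2 325. ] [40.1 40.4] ang 0.888 px [241. 210.]
```

View pics/w22.png

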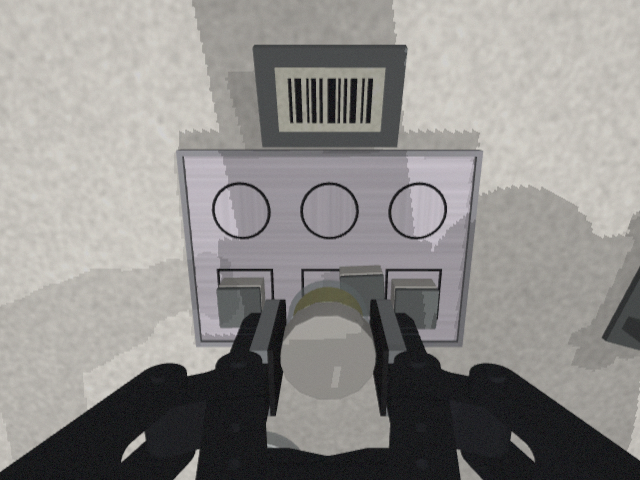

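The middle circle is at (329,211), ahead of the held jar. The middle box has been knocked aside, its lid now near (362,285) and turned. I'll set the jar down first, then mend the box.

Emit:
jog_arm(increments="0 0.06 2 0 0 0 -1; 0 0 3 0 0 0 -1; 0 0 3 0 0 0 -1; 0 0 3 0 0 0 -1; 0 0 2 0 0 0 -1; 0 0 1.5 0 0 0 -1; 0 0 0.8 0 0 0 -1; 0 0 0.4 0 0 0 -1")

```text
clock: 37.5
eef_pos: [518.3, 258.1, -8.0]
tcp_rot: [3.141, 0.0, 0.131]
contact_force: [0.3, 0.7, 0.0]
opening: 0.359
```

Emit:
jog_arm(increments="0 0 0.4 0 0 0 -1; 0 0 0.2 0 0 0 -1; 0 0 0 0 0 0 -1; 0 0 0 0 0 0 -0.2; 0 0 0 0 0 0 -0.06; 0 0 0 0 0 0 -0.06; 0 0 0 0 0 0 -0.06; 0 0 0 0 0 0 -0.06")

```text
clock: 38.3
eef_pos: [518.1, 258.7, -13.7]
tcp_rot: [-3.142, -0.0, 0.132]
contact_force: [-0.1, -0.9, -0.0]
opening: 0.469
```

Emit:
jog_arm(increments="0 0 -0.5 0 0 0 -0.06; 0 0 -1 0 0 0 -0.06; 0 0 -2 0 0 0 -0.06; 0 0 -3 0 0 0 0; 0 0 -4 0 0 0 0.08; 0 0 -3 0 0 0 0.08; -4 0 -1.5 0 0 0 0.08; -4 0 0 0 0 0 0.08")

```text
clock: 39.1
eef_pos: [440.0, 249.0, 139.5]
tcp_rot: [-3.139, -0.005, 0.131]
contact_force: [-0.8, 1.8, 0.2]
opening: 0.541
```

Emit:
jog_arm(increments="-3 0 0 0 0 0 0.08; 0 0 0 0 0 0 0.08; 0 0 0 0 0 0 0.08; 0 0 0 0 0 0 0.08; 0 0 0 0 0 0 0.08; 0 0 0 0 0 0 0.08; 0 0 0 0 0 0 0.08; 0 0 0 0 0 0 0.08")

```text
clock: 39.9
eef_pos: [409.2, 244.2, 136.1]
tcp_rot: [3.141, 0.0, 0.132]
contact_force: [-0.4, 0.1, 0.2]
opening: 0.543
```

Run:
```python
from h import *
from rig import r
plan(r,453,250.7,140,.135)
im=r.grab_frame("wrist")[:,:,::-1]
cv2.imwrite("pics/w23.png",im)
```

```text
t 39.9 at [409.2 244.2 136.1] [3.141 0.    0.132] op 0.543 F [-0.4  0.1  0.2]
 shift cm in present axes [ 4.43 -0.07 -0.39]  turn [ 0.     0.    -0.003]  in final axes [ 4.43 -0.06 -0.39]
```

View pics/w23.png

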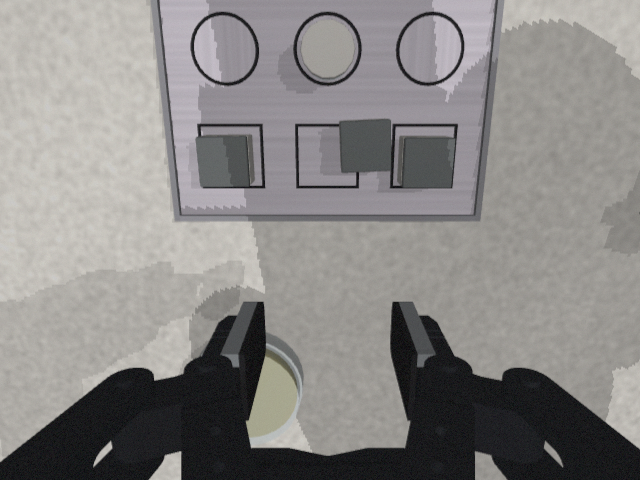

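The jar is centred in the middle circle at (328,48). The knocked box's lid is at about (340–391, 119–173), close to the right box, so I must grip it along x.

Run:
```python
from marks import *
from rig import r
I=r.camera_info("wrist");s=r.sense()
for n,q,z in (("mid",[(340,121),(389,119),(391,168),(342,173)],30),("right",[(403,137),(455,137),(453,188),(402,188)],30),("left",[(197,136),(248,136),(248,188),(197,188)],30)):
    w=ray(I,q,z);e=w[0]-w[1];e2=w[1]-w[2];print(n,w.mean(0).round(1),"yaw",np.arctan2(e[1],e[0])-np.pi/2,np.arctan2(e2[1],e2[0]))
print("jar",ray(I,[(328,48)],36))
w=ray(I,[(340,121),(389,119),(391,168),(342,173)],30).mean(0)
plan(r,w[0],w[1],120,.135+np.pi/2); plan(r,w[0],w[1],120,.135-np.pi/2); print(s["qpos"])
```

```text
mid [464.9 227.8] yaw 0.17095197322948996 0.21645908811661732
right [459.5 186.3] yaw 0.1315963713329984 0.17972523279086192
left [442.6 316.7] yaw 0.13159859930982076 0.07650048894287965
jar [[517.31688702 258.64982177]]
t 39.95 at [409.1 244.2 136.1] [3.142 0.    0.132] op 0.538 F [0.  0.1 0.6]
 shift cm in present axes [5.32 2.36 1.61]  turn [-0.     0.    -1.574]  in final axes [-2.38  5.31  1.61]
t 39.95 at [409.1 244.2 136.1] [3.142 0.    0.132] op 0.538 F [0.  0.1 0.6]
 shift cm in present axes [5.32 2.36 1.61]  turn [0.    0.    1.567]  in final axes [ 2.38 -5.31  1.61]
[5.34991881e-01 2.08750862e-01 2.00984542e+00 2.77645567e-05
 9.23263421e-01 1.97414777e+00]
```

Emit:
jog_arm(increments="0 0 0 0 0 -0.13 0; 0 0 0 0 0 -0.13 0; 0 0 0 0 0 -0.13 0; 0 0 0 0 0 -0.13 0; 0 0 0 0 0 -0.13 0; 0 0 0 0 0 -0.13 0; 0 0 0 0 0 -0.13 0; 0 0 0 0 0 -0.13 0")

```text
clock: 40.75
eef_pos: [409.1, 244.3, 136.3]
tcp_rot: [-3.142, 0.0, 1.177]
contact_force: [-0.3, 0.4, -0.3]
opening: 0.496
```

Emit:
jog_arm(increments="0 0 0 0 0 -0.13 0; 0 0 0 0 0 -0.13 0; 0 0 0 0 0 -0.13 0; 0 0 0 0 0 -0.13 0; 0 0 0 0 0 -0.065 0; 0 0 0 0 0 0 0; 0 0 0 0 0 0 0; 0 0 0 0 0 0 0")

```text
clock: 41.55
eef_pos: [409.1, 244.3, 136.3]
tcp_rot: [3.142, -0.0, 1.755]
contact_force: [-0.3, -0.2, 0.6]
opening: 0.504
```

Run:
```python
from marks import *
from rig import r
plan(r,464.9,227.8,120,.19+np.pi/2)
cv2.imwrite("pics/w24.png",r.grab_frame("wrist")[:,:,::-1])
```

```text
t 41.55 at [409.1 244.3 136.3] [ 3.142 -0.     1.755] op 0.504 F [-0.3 -0.2  0.6]
 shift cm in present axes [-2.64  5.19  1.63]  turn [ 0.    -0.    -0.006]  in final axes [-2.67  5.17  1.63]
```

View pics/w24.png

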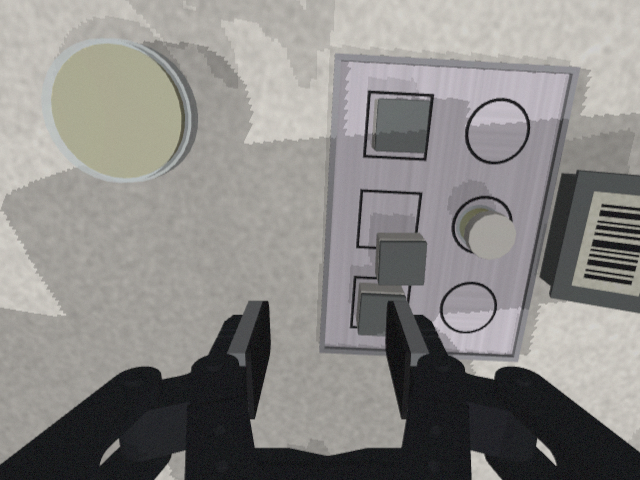

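From this side the knocked box's lid is at (376–425, 236–284), square to the jaws.

Run:
```python
from marks import *
from rig import r
I=r.camera_info("wrist");s=r.sense()
w=ray(I,[(376,236),(424,236),(425,284),(378,284)],30);print(w.mean(0),tool(I,s,[[*w.mean(0),30]]))
im=cv2.imread("pics/w24.png");marks(im,I,s)
```

```text
[463.22302735 229.91330569] [[-24.0534557   50.60596282 106.2674398 ]]
mark area 1274 [529.3 193.7] [40.5 40. ] ang 0.185 px [468. 307.]
mark area 1267 [511.9 325.2] [39.9 40.3] ang 1.026 px [497. 131.]
mark area 1662 [444.2 316. ] [41.5 41.7] ang 0.134 px [397. 125.]
```

Emit:
jog_arm(increments="-0.6 1.5 0 0 0 0 -0.08; -0.6 1.5 0 0 0 0 -0.08; -0.6 1.5 2 0 0 0 -0.08; -0.6 0.56 3 0 0 0 -0.08; 0 0 3 0 0 0 -0.08; 0 0 2 0 0 0 -0.08; 0 0 0 0 0 0 -0.08; 0 0 0 0 0 0 -0.08")

```text
clock: 42.4
eef_pos: [464.1, 229.8, 36.3]
tcp_rot: [-3.141, 0.0, 1.756]
contact_force: [-0.2, -0.1, 0.1]
opening: 0.464
```

Run:
```python
from marks import *
from rig import r
plan(r,463.2,229.9,-15,.19+np.pi/2)
cv2.imwrite("pics/w25.png",r.grab_frame("wrist")[:,:,::-1])
```

```text
t 42.4 at [464.1 229.8  36.3] [-3.141  0.     1.756] op 0.464 F [-0.2 -0.1  0.1]
 shift cm in present axes [ 0.03 -0.09  5.13]  turn [-0.     0.    -0.005]  in final axes [ 0.03 -0.09  5.13]
```

View pics/w25.png

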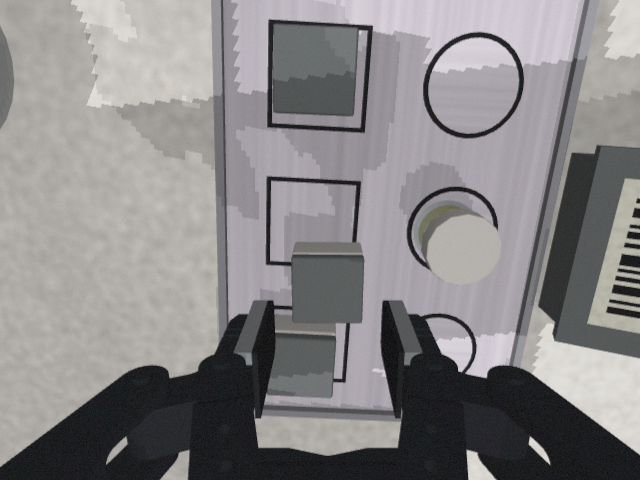

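The box at (328,283) is centred between the jaws, and the fingers have clearance from both neighbours.

Emit:
jog_arm(increments="0 0 2 0 0 0 -0.08; 0 0 1.5 0 0 0 -0.08; 0 0 0.8 0 0 0 -0.08; 0 0 0.5 0 0 0 -0.08; 0 0 0.3 0 0 0 -0.08; 0 0 0 0 0 0 -0.08; 0 0 0 0 0 0 -0.3; 0 0 0 0 0 0 -0.6")

```text
clock: 43.25
eef_pos: [463.7, 230.3, -14.1]
tcp_rot: [3.141, -0.0, 1.757]
contact_force: [-1.1, 1.0, 3.3]
opening: 0.367
```

Emit:
jog_arm(increments="0 0 0 0 0 0 -1; 0 0 0 0 0 0 -1; 0 0 0 0 0 0 -1; 0 0 -1 0 0 0 -1; 0 0 -1.5 0 0 0 -1; 0 0 -1.5 0 0 0 -1; 0 0 0 0 0 0 -1; 0 0 0 0 0 0 -1")

```text
clock: 44.05
eef_pos: [463.4, 230.1, 25.6]
tcp_rot: [3.141, -0.0, 1.757]
contact_force: [0.3, -0.3, 0.2]
opening: 0.367
```

Run:
```python
from marks import *
from rig import r
plan(r,453,250.5,-15,.134+np.pi/2)
cv2.imwrite("pics/w26.png",r.grab_frame("wrist")[:,:,::-1])
```

```text
t 44.05 at [463.4 230.1  25.6] [ 3.141 -0.     1.757] op 0.367 F [ 0.3 -0.3  0.2]
 shift cm in present axes [ 2.19 -0.65  4.06]  turn [ 0.001 -0.     0.052]  in final axes [ 2.16 -0.76  4.06]
```

View pics/w26.png

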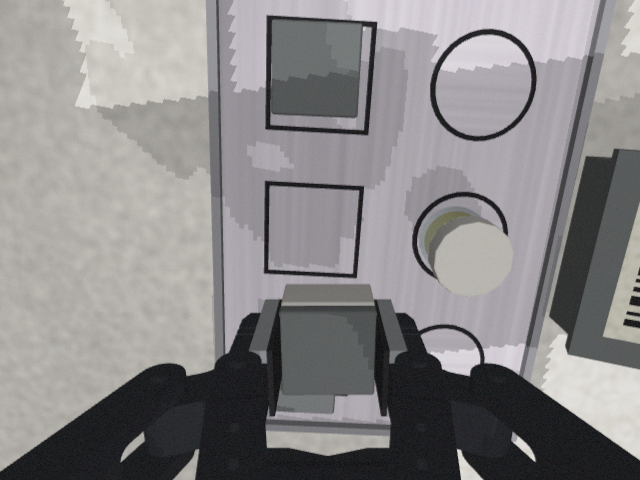

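Emit:
jog_arm(increments="0.75 -0.2 0 0 0 0 -1; 0.75 -0.2 0 0 0 0 -1; 0.75 -0.25 0 0 0 0.05 -1; 0 0 0 0 0 0 -1; 0 0 1.5 0 0 0 -1; 0 0 1 0 0 0 -1; 0 0 0.7 0 0 0 -1; 0 0 0.4 0 0 0 -1")

```text
clock: 44.9
eef_pos: [452.2, 250.6, -11.6]
tcp_rot: [-3.14, 0.0, 1.707]
contact_force: [-1.4, -0.4, -0.1]
opening: 0.37
```

Emit:
jog_arm(increments="0 0 0.3 0 0 0 -1; 0 0 0 0 0 0 -1; 0 0 0 0 0 0 -1; 0 0 0 0 0 0 -0.2; 0 0 0 0 0 0 -0.06; 0 0 0 0 0 0 -0.06; 0 0 0 0 0 0 -0.06; 0 0 0 0 0 0 -0.06")

```text
clock: 45.7
eef_pos: [452.7, 251.0, -13.7]
tcp_rot: [3.142, -0.0, 1.707]
contact_force: [-0.4, 0.9, 0.1]
opening: 0.468
```

Emit:
jog_arm(increments="0 0 -0.5 0 0 0 -0.06; 0 0 -1 0 0 0 -0.06; 0 0 -2 0 0 0 -0.06; 0 0 -3 0 0 0 0; 0 0 -4 0 0 0 0.08; -2 0 -3 0 0 0 0.08; -4 0 -1.5 0 0 0 0.08; -4 0 0 0 0 0 0.08")

```text
clock: 46.5
eef_pos: [468.0, 151.7, 139.8]
tcp_rot: [3.136, -0.001, 1.709]
contact_force: [1.1, 0.1, -0.1]
opening: 0.538
```

Emit:
jog_arm(increments="-4 0 0 0 0 0.13 0.08; -4 0 0 0 0 0.13 0.08; -3 0 0 0 0 0.13 0.08; -1 0 0 0 0 0.13 0.08; 0 0 0 0 0 0.13 0.08; 0 0 0 0 0 0.13 0.08; 0 0 0 0 0 0.13 0.08; 0 0 0 0 0 0.13 0.08")

```text
clock: 47.3
eef_pos: [465.7, 32.7, 137.2]
tcp_rot: [3.141, -0.001, 0.661]
contact_force: [-0.2, 0.6, -0.1]
opening: 0.537
```

Emit:
jog_arm(increments="0 0 0 0 0 0.13 0.08; 0 0 0 0 0 0.13 0.08; 0 0 0 0 0 0.13 0.08; 0 0 0 0 0 0.13 0.08; 0 0 0 0 0 0.1 0.08; 0 0 0 0 0 0.1 0.08; 0 0 0 0 0 0.05 0.08; 0 0 0 0 0 0 0.08")

```text
clock: 48.1
eef_pos: [465.7, 32.8, 137.0]
tcp_rot: [-3.141, -0.001, -0.104]
contact_force: [-0.0, 0.0, 0.5]
opening: 0.542
```

Run:
```python
from marks import *
from rig import r
plan(r,530,-20,150,-.1)
cv2.imwrite("pics/w27.png",r.grab_frame("wrist")[:,:,::-1])
im=r.grab_frame("top")[:,:,::-1][180:340,140:530]; cv2.imwrite("pics/t27.png",cv2.resize(im,None,fx=2,fy=2,interpolation=cv2.INTER_CUBIC))
cv2.imwrite("pics/t27f.png",r.grab_frame("top")[:,:,::-1])
```

```text
t 48.1 at [465.7  32.8 137. ] [-3.141e+00 -1.000e-03 -1.040e-01] op 0.542 F [-0.   0.   0.5]
 shift cm in present axes [ 6.94  4.58 -1.29]  turn [-0.    -0.001 -0.004]  in final axes [ 6.92  4.61 -1.3 ]
```

View pics/w27.png

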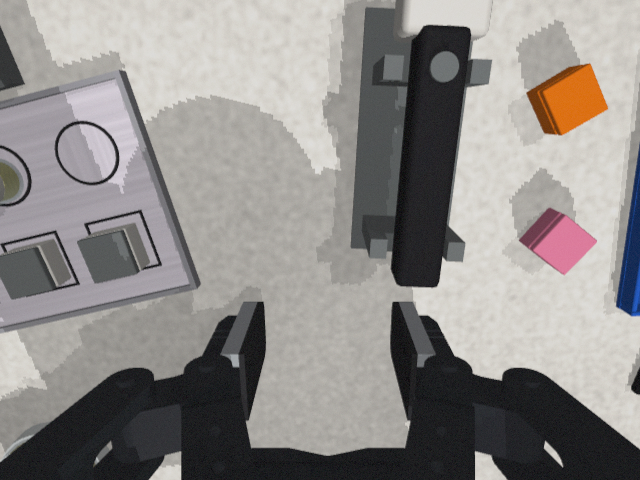

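View pics/t27.png

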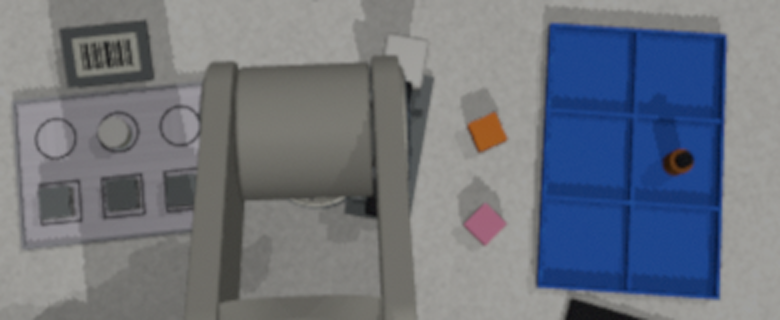

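The top view confirms three boxes and the jar in their places and the bin empty except for the oil bottle. The reader's handle runs from (416,280) to (442,28) in the wrist view. Now I'll work out the cradle and reader pose.

Run:
```python
from marks import *
from rig import r
I=r.camera_info("wrist");T=r.camera_info("top");s=r.sense()
f=lambda L:[(305+u/4.5,185+v/4.5) for u,v in L]
b=ray(T,f([(90,128),(233,150),(178,480),(33,457)]),6);print("base top-cam",b.round(1),b.mean(0)); d=(b[0]+b[1]-b[2]-b[3])/2;print("yaw",np.arctan2(d[1],d[0]),np.linalg.norm(d))
# handle in top0: near end corners, top z=78
h=ray(T,f([(81,462),(131,465),(136,155),(184,160)]),78);print("handle",h.round(1)); n=(h[0]+h[1])/2;q=(h[2]+h[3])/2;print("near end",n,"far",q,"yaw",np.arctan2(*(q-n)[::-1]),np.linalg.norm(q-n))
w=ray(I,[(392,282),(439,287),(415,27),(470,30)],78);n=(w[0]+w[1])/2;q=(w[2]+w[3])/2;print("wrist handle",w.round(1),"near",n,"far",q,np.arctan2(*(q-n)[::-1]),np.linalg.norm(q-n))
b=ray(I,[(351,247)],6);print("base near left corner wrist",b)
c=ray(I,[(444,66)],78);print("button",c, ray(T,f([(151,196)]),78))
```

```text
base top-cam [[594.8  -6. ]
 [586.3 -73.9]
 [429.8 -51.9]
 [438.5  16. ]] [512.32166043 -28.94530888]
yaw -0.13988948874169305 157.95315503903157
handle [[433.   -6.7]
 [432.3 -28.7]
 [570.6 -27.1]
 [569.  -48.6]]
near end [432.66914293 -17.69124046] far [569.80271641 -37.88454094] yaw -0.14620210704151052 138.61236004948694
wrist handle [[442.2  -1.6]
 [436.3 -28.5]
 [574.2 -20.3]
 [570.2 -46.8]] near [439.23477321 -15.07045923] far [572.195274   -33.58071482] -0.13832712551956544 134.24278130858914
base near left corner wrist [[441.90790607  18.2692212 ]]
button [[555.18115771 -33.92928219]] [[552.29625359 -34.32862677]]
```

Emit:
jog_arm(increments="2 2 0 0 0 0.036 0; 2 2 0 0 0 0 0; 1.4 1.5 1 0 0 0 0; 0 0 2 0 0 0 0; 0 0 2 0 0 0 0; 0 0 0 0 0 0 0; 0 0 0 0 0 0 0; 0 0 0 0 0 0 0")

```text
clock: 49.05
eef_pos: [513.0, -28.5, 87.3]
tcp_rot: [-3.141, -0.001, -0.139]
contact_force: [-1.0, -0.2, 0.2]
opening: 0.499
```

Run:
```python
from marks import *
from rig import r
plan(r,516,-27,26,-.14)
I=r.camera_info("wrist");s=r.sense()
cv2.imwrite("pics/w28.png",r.grab_frame("wrist")[:,:,::-1])
R=cv2.Rodrigues(I["rvec"])[0];c=-R.T@I["tvec"];T=tf(s["tcp_rot"])
off=T.inv().apply(c-s["eef_pos"]);Rct=R@T.as_matrix()
p1=np.array([517.8,260.,149.1]);T1=tf([3.141,0,.133]);R1=Rct@T1.as_matrix().T;c1=p1+T1.apply(off)
J=dict(K=I["K"],rvec=cv2.Rodrigues(R1)[0],tvec=-R1@c1)
Tp=r.camera_info("top")
print("label wrist",ray(J,[(275,67),(385,67),(381,131),(279,131),(330,99.5)],38).round(1))
lt=[(140+u/4.5,180+v/4.5) for u,v in [(163,87),(305,72),(315,160),(175,173),(239.5,123)]]
print("top",ray(Tp,lt,38).round(1))
x,e=nearest([J,Tp],[(330,99.5),lt[4]]);print("tri",x,e)
```

```text
t 49.05 at [513.  -28.5  87.3] [-3.141e+00 -1.000e-03 -1.390e-01] op 0.499 F [-1.  -0.2  0.2]
 shift cm in present axes [ 0.27 -0.19  6.13]  turn [-0.    -0.001  0.001]  in final axes [ 0.27 -0.19  6.13]
label wrist [[612.3 305.4]
 [621.2 238.9]
 [583.5 234.9]
 [574.9 299.3]
 [598.1 269.6]]
top [[609.8 304.9]
 [618.8 239.5]
 [577.6 232.6]
 [569.6 296.8]
 [593.9 268.5]]
tri [597.21973366 270.36681937  25.80097089] [np.float64(1.3607952306876276), np.float64(1.3607952306875521)]
```

View pics/w28.png

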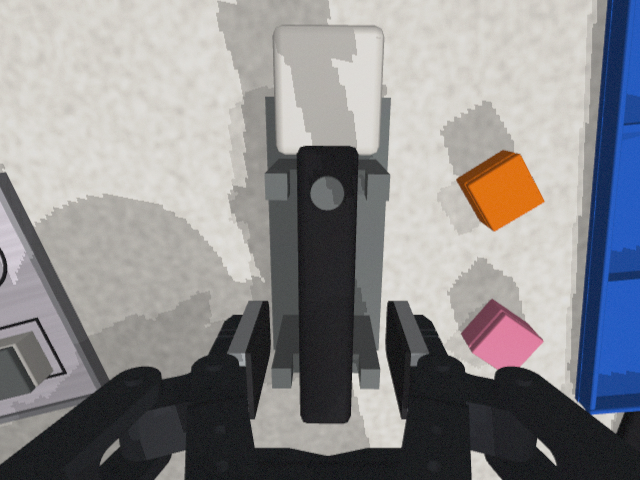

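The handle is centred at u = 327 and parallel to the tool, its near end at v = 423 and the near fork at v = 320–385. I'll check where I'd grip along it.

Run:
```python
from marks import *
from rig import r
I=r.camera_info("wrist");s=r.sense()
for n,p,z in (("near end",(326,422),78),("handle/head",(328,147),78),("button",(327,193),78),("nearfork far edge L",(282,316),66),("nearfork near edge top",(283,387),66),("farfork near edge L",(277,199),66)):
    w=ray(I,[p],z)[0];print(n,w.round(1),tool(I,s,[[*w,z]]).round(1))
```

```text
near end [438.7 -16.7] [[-75.3  -1.3   9.2]]
handle/head [573.1 -36.5] [[60.5 -0.3  9.5]]
button [554.2 -33.4] [[41.4 -0.8  9.4]]
nearfork far edge L [494.1  -2.5] [[-22.4 -23.   21.3]]
nearfork near edge top [453.6   3.9] [[-63.5 -23.8  21.3]]
farfork near edge L [552.4 -10.2] [[ 36.4 -23.5  21.4]]
```

Emit:
jog_arm(increments="0.24 -0.08 1.5 0 0 0 0; 0 0 1.5 0 0 0 0; 0 0 1.3 0 0 0 0; 0 0 1 0 0 0 0; 0 0 0.5 0 0 0 0; 0 0 0.3 0 0 0 0; 0 0 0 0 0 0 0; 0 0 0 0 0 0 0", squeeze=60)

```text
clock: 49.9
eef_pos: [515.1, -28.1, 25.6]
tcp_rot: [-3.142, -0.001, -0.139]
contact_force: [-0.2, -0.2, -0.5]
opening: 0.5
```

Run:
```python
from marks import *
from rig import r
plan(r,516,-27,26,-.14)
cv2.imwrite("pics/w29.png",r.grab_frame("wrist")[:,:,::-1])
```

```text
t 49.9 at [515.1 -28.1  25.6] [-3.142e+00 -1.000e-03 -1.390e-01] op 0.5 F [-0.2 -0.2 -0.5]
 shift cm in present axes [ 0.07 -0.12 -0.04]  turn [-0.    -0.001  0.001]  in final axes [ 0.07 -0.12 -0.04]
```

View pics/w29.png

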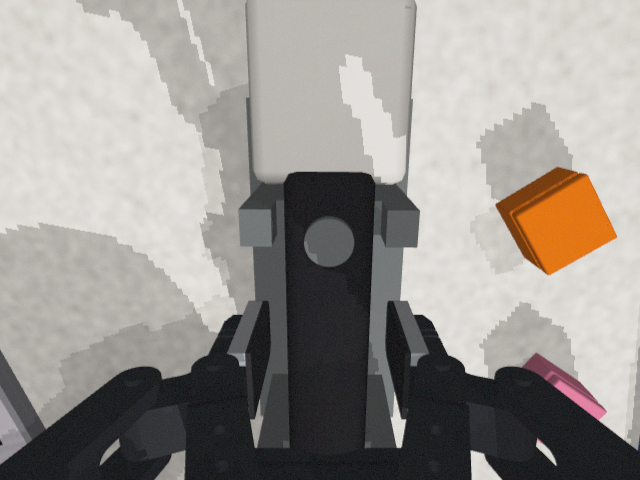

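The fingers straddle the handle (286–372) between the forks. I'll close on it.

Emit:
jog_arm(increments="0 0 0 0 0 0 -0.2; 0 0 0 0 0 0 -0.4; 0 0 0 0 0 0 -0.7; 0 0 0 0 0 0 -1; 0 0 0 0 0 0 -1; 0 0 0 0 0 0 -1; 0 0 0 0 0 0 -1; 0 0 0 0 0 0 -1")

```text
clock: 50.75
eef_pos: [515.1, -28.1, 25.8]
tcp_rot: [-3.141, -0.001, -0.139]
contact_force: [-0.1, -0.1, 5.8]
opening: 0.297
```

Emit:
jog_arm(increments="0 0 -0.5 0 0 0 -1; 0 0 -1 0 0 0 -1; 0 0 -1 0 0 0 -1; 0 0 0 0 0 0 -1; 0 0 0 0 0 0 -1; 0 0 0 0 0 0 -1; 0 0 0 0 0 0 -1; 0 0 0 0 0 0 -1")

```text
clock: 51.55
eef_pos: [514.6, -28.1, 50.0]
tcp_rot: [3.142, 0.001, -0.139]
contact_force: [0.2, -0.5, -2.2]
opening: 0.292
```

Run:
```python
from marks import *
from rig import r
plan(r,516,-27,160,-.14)
cv2.imwrite("pics/w30.png",r.grab_frame("wrist")[:,:,::-1])
cv2.imwrite("pics/s30.png",cv2.resize(r.grab_frame("scene")[:,:,::-1][100:330,180:450],None,fx=2.5,fy=2.5))
```

```text
t 51.55 at [514.6 -28.1  50. ] [ 3.142e+00  1.000e-03 -1.390e-01] op 0.292 F [ 0.2 -0.5 -2.2]
 shift cm in present axes [  0.12  -0.13 -11.  ]  turn [0.    0.001 0.001]  in final axes [  0.13  -0.13 -11.  ]
```

View pics/w30.png

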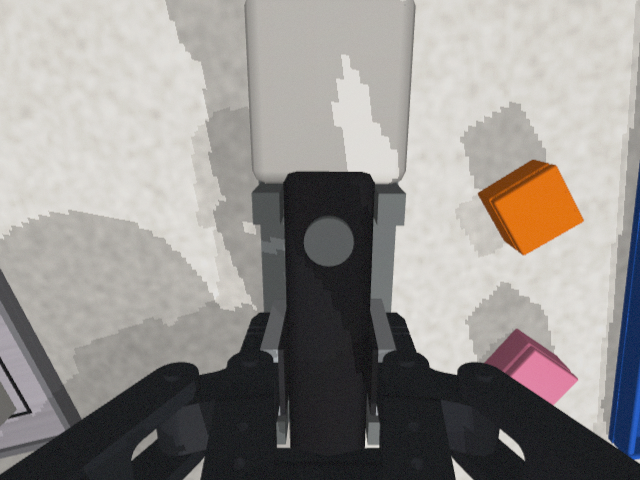

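View pics/s30.png

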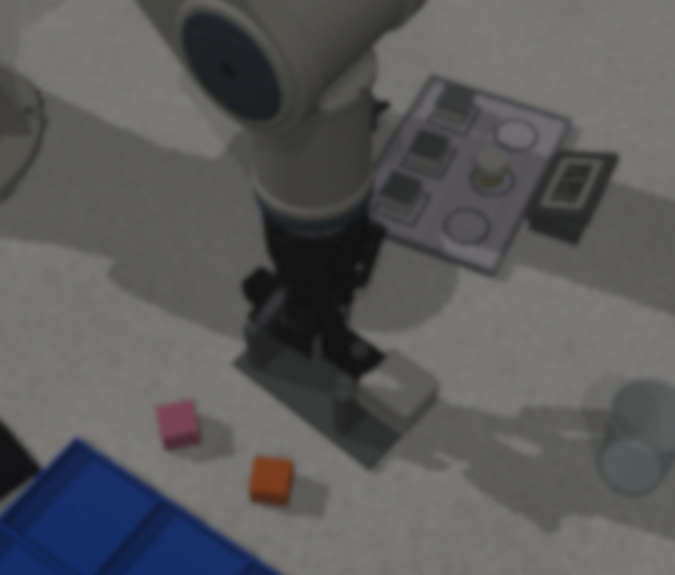

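The reader is held and hangs level; its position in the picture hasn't changed. I'll compute the reading pose.

```bash
cat > tgt.py <<'E'
from h import *
L=np.array([596,269.3,38.]);psi=.134
def target(dist=100):
    Rr=Ro.from_euler('xyz',[0,-.349,psi])
    n=Rr.apply([0,0,1]); W=L+dist*n
    O=W-Rr.apply([83,0,-23])
    tcp=O-39*n
    return tcp,Rr*Ro.from_euler('x',np.pi),O
if __name__=="__main__":
    from rig import r
    p,R,O=target();print("tcp",p,R.as_euler('xyz'),"O",O)
    s=r.sense();Q=tf(s["tcp_rot"]);d=p-s["eef_pos"]
    print("now",s["eef_pos"].round(1),s["tcp_rot"].round(3),"F",s["contact_force"].round(1),"op",s["opening"])
    print("shift present cm",(Q.inv().apply(d)/10).round(2),"final axes",(R.inv().apply(d)/10).round(2),"turn",(Q.inv()*R).as_rotvec().round(3))
    Y=Ro.from_euler('xyz',[np.pi,0,psi]);print("shift in yawed level axes",(Y.inv().apply(d)/10).round(2))
E
python3 tgt.py
```

```text
tcp [490.23585613 255.04216449  88.55353597] [ 3.14159265 -0.349       0.134     ] O [477.01903876 253.26043393 125.20242647]
now [514.7 -28.1  50.1] [ 3.142  0.    -0.139] F [-0.3  0.5 -1.7] op 0.2920638374857349
shift present cm [ -6.35 -27.7   -3.85] final axes [  2.6  -28.39  -3.15] turn [ 0.048  0.347 -0.27 ]
shift in yawed level axes [  1.36 -28.39  -3.85]
```

Emit:
jog_arm(increments="0 0 -2 0 0 -0.05 -1; 0 0 -3 0 0 -0.07 -1; 0 0 -3 0 0 -0.08 -1; 0 0 -2 0 0 -0.07 -1; 0 -2 0 0 0 0 -1; 0 -3 0 0 0 0 -1; 0 -4 0 0 0 0 -1; 0.4 -4 0 0 0 0 -1")

```text
clock: 52.45
eef_pos: [501.1, 102.2, 150.2]
tcp_rot: [3.142, 0.0, 0.13]
contact_force: [1.0, -0.0, -2.2]
opening: 0.292
```

Emit:
jog_arm(increments="0.5 -4 0 0 0 0 -1; 0.4 -4 0 0 0 0 -1; 0 -3 0 0 0 0 -1; 0 -2.4 0 0 0 0 -1; 0 -1.5 0 0 0 0 -1; 0 -0.5 0 0 0 0 -1; 0 0 0 0 0 0 -1; 0 0 0 0 0 0 -1")

```text
clock: 53.25
eef_pos: [490.7, 254.2, 150.2]
tcp_rot: [3.141, 0.0, 0.13]
contact_force: [0.5, 0.2, -2.0]
opening: 0.289
```

```bash
python3 tgt.py
```

```text
tcp [490.23585613 255.04216449  88.55353597] [ 3.14159265 -0.349       0.134     ] O [477.01903876 253.26043393 125.20242647]
now [490.7 254.2 150.2] [3.141 0.    0.13 ] F [ 0.5  0.2 -2. ] op 0.28858109902565454
shift present cm [-0.03 -0.09  6.16] final axes [-2.14 -0.09  5.78] turn [ 0.001  0.349 -0.004]
shift in yawed level axes [-0.03 -0.09  6.16]
```

Emit:
jog_arm(increments="0 0 0 0 0.06 0 -1; 0 0 0 0 0.07 0 -1; 0 0 0 0 0.08 0 -1; 0 0 0 0 0.08 0 -1; 0 0 0 0 0.059 0 -1; 0 0 0 0 0 0 -1; -0.3 0 0.8 0 0 0 -1; -0.4 0 1 0 0 0 -1")

```text
clock: 54.05
eef_pos: [491.5, 255.2, 131.1]
tcp_rot: [-3.141, -0.35, 0.13]
contact_force: [0.9, 0.3, -2.5]
opening: 0.292
```

Emit:
jog_arm(increments="-0.4 -0.1 1 0 0 0 -1; -0.4 0 1 0 0 0 -1; -0.3 0 1 0 0 0 -1; -0.3 0 0.7 0 0 0 -1; -0.1 0 0.3 0 0 0 -1; 0 0 0 0 0 0 -1; 0 0 0 0 0 0 -1; 0 0 0 0 0 0 -1")

```text
clock: 54.85
eef_pos: [490.0, 256.3, 88.8]
tcp_rot: [-3.141, -0.35, 0.131]
contact_force: [-0.5, -0.3, -2.2]
opening: 0.287
```

```bash
python3 tgt.py
python3 - <<'E'
from h import *
from rig import r
cv2.imwrite("pics/w31.png",r.grab_frame("wrist")[:,:,::-1])
cv2.imwrite("pics/s31.png",cv2.resize(r.grab_frame("scene")[:,:,::-1][60:290,230:500],None,fx=2.5,fy=2.5))
cv2.imwrite("pics/t31.png",cv2.resize(r.grab_frame("top")[:,:,::-1][160:320,120:380],None,fx=3,fy=3))
E
```

```text
tcp [490.23585613 255.04216449  88.55353597] [ 3.14159265 -0.349       0.134     ] O [477.01903876 253.26043393 125.20242647]
now [490.  256.3  88.8] [-3.141 -0.35   0.131] F [-0.5 -0.3 -2.2] op 0.2871725953819085
shift present cm [-0.    0.13  0.02] final axes [-0.    0.13  0.02] turn [ 0.001 -0.001 -0.003]
shift in yawed level axes [0.01 0.13 0.02]
```

View pics/w31.png

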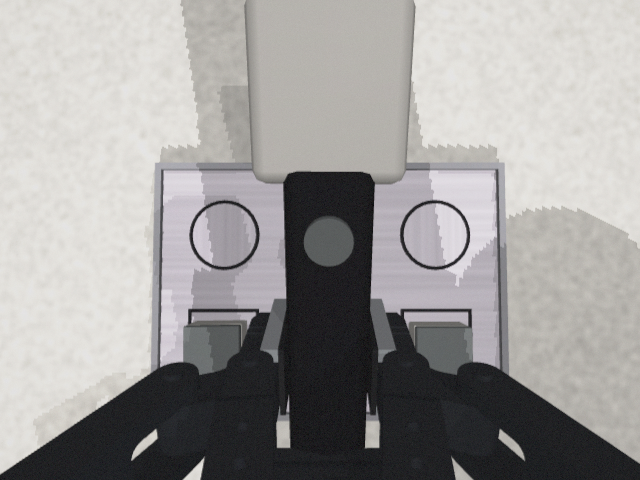

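View pics/s31.png

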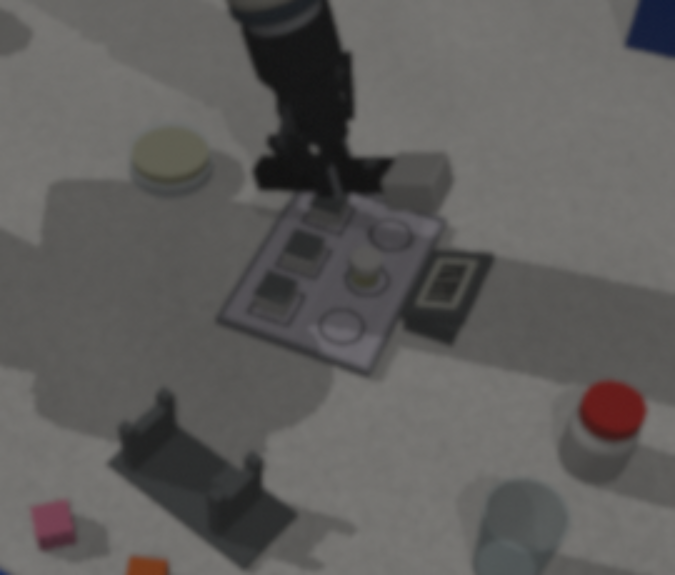

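View pics/t31.png

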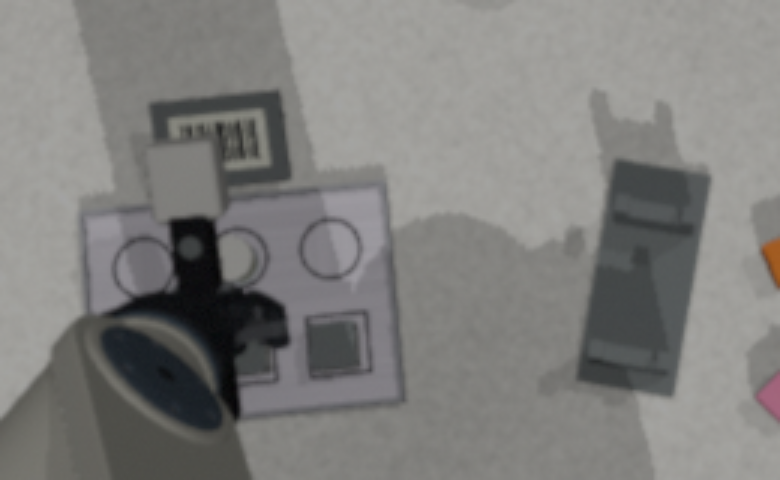

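The reader is over the tray with its head leaning toward the label. The top view shows the head centred near (182,220) in full-picture pixels. I'll compare that with the prediction.

Run:
```python
from tgt import *
from rig import r
s=r.sense();Q=tf(s["tcp_rot"]);Rr=Q*Ro.from_euler('x',np.pi)
O=s["eef_pos"]+Rr.apply([0,0,39])
T=r.camera_info("top");S=r.camera_info("scene")
P=[O+Rr.apply(v) for v in ([80,0,11],[42,0,13],[83,0,-23])]
print("pred head top, button, window top-cam",proj(T,P).round(1).tolist(),"scene",proj(S,P).round(1).tolist())
print("obs top head",(120+187/3,160+180/3),"button",(120+189/3,160+247/3),"scene head",(230+420/2.5,60+180/2.5))
W=P[2];print("label in window",Rr.inv().apply(L-W))
Rm=Rr.apply([0,0,1]);print("ang",np.arccos(Rm@Ro.from_euler('xyz',[0,-.349,psi]).apply([0,0,1])))
```

```text
pred head top, button, window top-cam [[180.3, 219.7], [183.0, 239.7], [183.4, 214.9]] scene [[395.6, 126.1], [379.4, 125.1], [400.0, 138.7]]
obs top head (182.33333333333334, 220.0) button (183.0, 242.33333333333331) scene head (398.0, 132.0)
label in window [ 6.45533432e-02 -8.96545869e-01 -1.00253652e+02]
ang 0.0010396025793459635
```

Prediction and picture agree within about 2 px in the top view. I'll hold for over 3 s.

Emit:
jog_arm(increments="0 0 0 0 0 0 -1; 0 0 0 0 0 0 -1; 0 0 0 0 0 0 -1; 0 0 0 0 0 0 -1; 0 0 0 0 0 0 -1; 0 0 0 0 0 0 -1; 0 0 0 0 0 0 -1; 0 0 0 0 0 0 -1")

```text
clock: 55.8
eef_pos: [489.7, 256.1, 88.3]
tcp_rot: [3.142, -0.349, 0.131]
contact_force: [-0.1, 0.2, -1.7]
opening: 0.296
```

Emit:
jog_arm(increments="0 0 0 0 0 0 -1; 0 0 0 0 0 0 -1; 0 0 0 0 0 0 -1; 0 0 0 0 0 0 -1; 0 0 0 0 0 0 -1; 0 0 0 0 0 0 -1; 0 0 0 0 0 0 -1; 0 0 0 0 0 0 -1")

```text
clock: 56.6
eef_pos: [489.7, 256.1, 88.2]
tcp_rot: [3.142, -0.349, 0.131]
contact_force: [-0.2, 0.2, -2.0]
opening: 0.293
```

Emit:
jog_arm(increments="0 0 0 0 0 0 -1; 0 0 0 0 0 0 -1; 0 0 0 0 0 0 -1; 0 0 0 0 0 0 -1; 0 0 0 0 0 0 -1; 0 0 0 0 0 0 -1; 0 0 0 0 0 0 -1; 0 0 0 0 0 0 -1")

```text
clock: 57.4
eef_pos: [489.7, 256.0, 88.2]
tcp_rot: [-3.142, -0.349, 0.131]
contact_force: [-0.8, -0.1, -1.5]
opening: 0.294
```

Emit:
jog_arm(increments="0 0 0 0 0 0 -1; 0 0 0 0 0 0 -1; 0 0 0 0 0 0 -1; 0 0 0 0 0 0 -1; 0 0 0 0 0 0 -1; 0 0 0 0 0 0 -1; 0 0 0 0 0 0 -1; 0 0 0 0 0 0 -1")

```text
clock: 58.2
eef_pos: [489.7, 256.1, 88.3]
tcp_rot: [-3.142, -0.349, 0.131]
contact_force: [1.1, 0.5, -1.8]
opening: 0.294
```

Run:
```python
from h import *
from rig import r
s=r.sense();print(s["eef_pos"],s["tcp_rot"],s["clock"])
im=r.grab_frame("top")[:,:,::-1];cv2.imwrite("pics/t32.png",cv2.resize(im[160:320,120:380],None,fx=3,fy=3))
im=r.grab_frame("wrist")[:,:,::-1];cv2.imwrite("pics/w32.png",im)
```

```text
[489.70829173 256.0688948   88.2783435 ] [-3.14156573 -0.34904498  0.13080066] 58.2
```

View pics/w32.png

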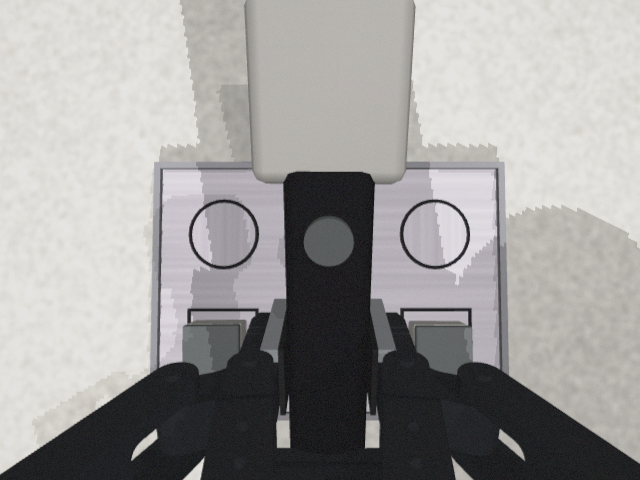

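The hold was steady for over 3 s. Now I'll take the reader back: rise, level it, move across.

Emit:
jog_arm(increments="0.3 0 -0.8 0 0 0 -1; 0.5 0 -1.5 0 0 0 -1; 0.6 0 -1.5 0 0 0 -1; 0.6 0 -1.5 0 0 0 -1; 0.1 0 -0.5 0 -0.05 0 -1; 0 0 0 0 -0.1 0 -1; 0 0 0 0 -0.1 0 -1; 0 0 0 0 -0.099 0 -1")

```text
clock: 59.1
eef_pos: [489.8, 256.7, 151.6]
tcp_rot: [-3.139, 0.002, 0.132]
contact_force: [0.7, -0.1, -2.0]
opening: 0.292
```

Emit:
jog_arm(increments="0 2 0 0 0 0 -1; 0 3 0 0 0 0 -1; 0 4 0 0 0 0 -1; 0 4 0 0 0 0 -1; 0 4 0 0 0 0 -1; 0 4 0 0 0 0 -1; 0 3 0 0 0 0 -1; 0 2 0 0 0 0 -1")

```text
clock: 59.9
eef_pos: [523.9, -3.7, 150.7]
tcp_rot: [-3.142, -0.001, 0.13]
contact_force: [0.3, 0.4, -2.8]
opening: 0.292
```

Emit:
jog_arm(increments="0 1 0 0 0 0.05 -1; 0 0.5 0 0 0 0.08 -1; 0 0 0 0 0 0.08 -1; 0 0 0 0 0 0.06 -1; 0 0 0 0 0 0 -1; 0 0 0 0 0 0 -1; 0 0 0 0 0 0 -1; 0 0 0 0 0 0 -1")

```text
clock: 60.7
eef_pos: [525.2, -16.5, 150.0]
tcp_rot: [-3.142, -0.0, -0.138]
contact_force: [-0.1, 0.2, -2.6]
opening: 0.295
```

Run:
```python
from h import *
from rig import r
plan(r,515.1,-28.1,60,-.139)
im=r.grab_frame("top")[:,:,::-1];cv2.imwrite("pics/t33f.png",im);cv2.imwrite("pics/t33.png",cv2.resize(im[180:320,130:400],None,fx=2.9,fy=2.9,interpolation=cv2.INTER_CUBIC))
```

```text
t 60.7 at [525.2 -16.5 150. ] [-3.142 -0.    -0.138] op 0.295 F [-0.1  0.2 -2.6]
 shift cm in present axes [-0.85  1.28  9.  ]  turn [-0.    -0.     0.001]  in final axes [-0.84  1.28  9.  ]
```

View pics/t33.png

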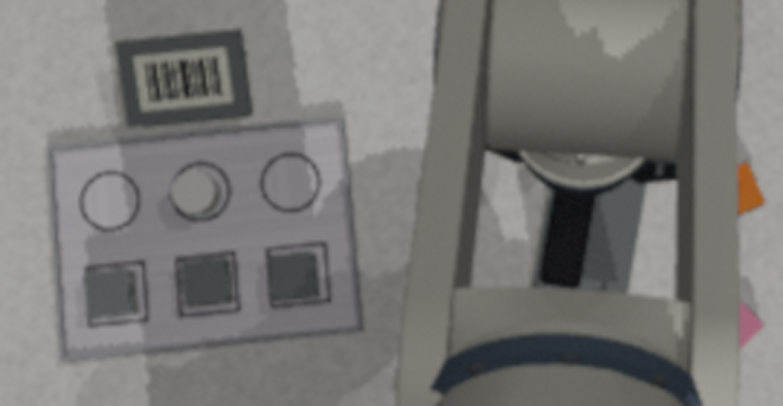

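All three boxes and the jar sit in their outlines; the small offsets fit lid parallax. I'll align over the cradle and descend.

Emit:
jog_arm(increments="-0.4 0.6 0 0 0 0 -1; -0.45 0.68 0 0 0 0 -1; 0 0 2 0 0 0 -1; 0 0 3 0 0 0 -1; 0 0 2 0 0 0 -1; 0 0 1 0 0 0 -1; 0 0 0.6 0 0 0 -1; 0 0 0 0 0 0 -1")

```text
clock: 61.55
eef_pos: [514.8, -28.3, 63.8]
tcp_rot: [3.142, 0.001, -0.139]
contact_force: [-0.0, -1.2, -1.3]
opening: 0.294
```

Emit:
jog_arm(increments="0 0 0 0 0 0 -1; 0 0 0 0 0 0 -1; 0 0 0 0 0 0 -1; 0 0 0 0 0 0 -1; 0 0 0 0 0 0 -1; 0 0 0 0 0 0 -1; 0 0 0 0 0 0 -1; 0 0 0 0 0 0 -1")

```text
clock: 62.35
eef_pos: [515.0, -28.1, 63.9]
tcp_rot: [3.142, 0.0, -0.139]
contact_force: [-0.3, 0.1, -1.8]
opening: 0.297
```

Run:
```python
from h import *
from rig import r
plan(r,515.1,-28.1,26.3,-.139)
im=r.grab_frame("wrist")[:,:,::-1];cv2.imwrite("pics/w34.png",im)
```

```text
t 62.35 at [515.  -28.1  63.9] [ 3.142  0.    -0.139] op 0.297 F [-0.3  0.1 -1.8]
 shift cm in present axes [ 0.01 -0.    3.76]  turn [ 0.  0. -0.]  in final axes [ 0.01 -0.    3.76]
```

View pics/w34.png

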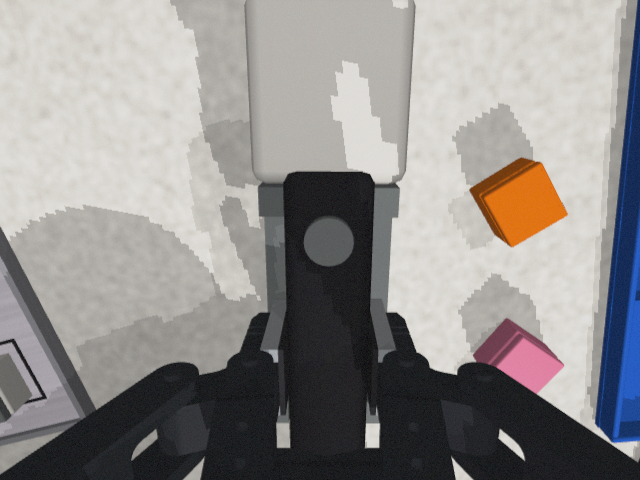

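The reader is exactly over the cradle, symmetric between the cheeks. I'll lower 3.75 cm and release.

Emit:
jog_arm(increments="0 0 0.8 0 0 0 -1; 0 0 1 0 0 0 -1; 0 0 0.8 0 0 0 -1; 0 0 0.6 0 0 0 -1; 0 0 0.3 0 0 0 -1; 0 0 0.2 0 0 0 -1; 0 0 0 0 0 0 -1; 0 0 0 0 0 0 -1")

```text
clock: 63.2
eef_pos: [515.2, -28.1, 27.1]
tcp_rot: [-3.142, -0.0, -0.139]
contact_force: [0.6, 0.0, -1.6]
opening: 0.294
```

Emit:
jog_arm(increments="0 0 0.05 0 0 0 -1; 0 0 0 0 0 0 -0.6; 0 0 0 0 0 0 -0.3; 0 0 0 0 0 0 -0.1; 0 0 0 0 0 0 0; 0 0 0 0 0 0 0; 0 0 0 0 0 0 0; 0 0 0 0 0 0 0")

```text
clock: 64.0
eef_pos: [515.1, -28.1, 26.5]
tcp_rot: [-3.142, -0.0, -0.139]
contact_force: [-0.3, -0.9, -0.4]
opening: 0.497
```

Emit:
jog_arm(increments="0 0 -0.5 0 0 0 0; 0 0 -1 0 0 0 0; 0 0 -2 0 0 0 0; 0 0 -3 0 0 0 0; 0 0 -4 0 0 0 0; 0 0 -4 0 0 0 0; 0 0 -2 0 0 0 0; 0 0 0 0 0 0 0")

```text
clock: 64.8
eef_pos: [517.2, -28.2, 195.6]
tcp_rot: [-3.141, -0.007, -0.139]
contact_force: [0.1, 0.6, -0.8]
opening: 0.498
```

Emit:
jog_arm(increments="-4 0 0 0 0 0 0; -4 0 0 0 0 0 0; -4 0 0 0 0 0 0; -2 0 0 0 0 0 0; 0 0 0 0 0 0 0; 0 0 0 0 0 0 0; 0 0 0 0 0 0 0; 0 0 0 0 0 0 0")

```text
clock: 65.6
eef_pos: [377.4, -8.8, 191.4]
tcp_rot: [-3.142, -0.0, -0.139]
contact_force: [0.5, -0.7, 0.2]
opening: 0.501
```

Run:
```python
from h import *
from rig import r
s=r.sense();print(s["clock"],s["eef_pos"],s["contact_force"])
im=r.grab_frame("top")[:,:,::-1];cv2.imwrite("pics/t35.png",im)
im=r.grab_frame("wrist")[:,:,::-1];cv2.imwrite("pics/w35.png",im)
```

```text
65.6 [377.35097371  -8.8122281  191.38151514] [ 0.48905148 -0.70576176  0.24998195]
```

View pics/w35.png

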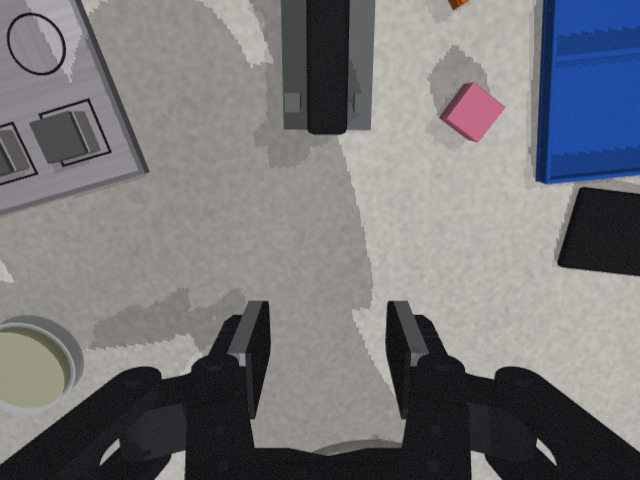

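View pics/t35.png

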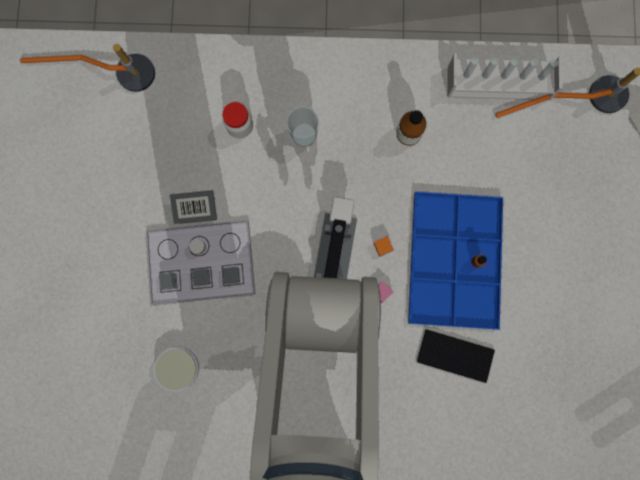

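The reader lies in its cradle (head at (342,209), as at the start) and the tray is complete. One last numeric check from the top view, then I'll hand in.

Run:
```python
from h import *
from rig import r
I=r.camera_info("top");im=cv2.imread("pics/t35.png");a=cv2.imread("pics/top0.png")
sq=np.array([[441.5,315.6],[450.3,250.2],[459.2,184.8]]);ci=np.array([517.7,259.3])
hsv=cv2.cvtColor(im,cv2.COLOR_BGR2HSV)
for n,c in zip("012",sq):
    u=proj(I,[[*c,30]])[0];x,y=u.astype(int)
    p=cv2.resize(im[y-15:y+16,x-15:x+16],None,fx=8,fy=8,interpolation=cv2.INTER_CUBIC);g=cv2.cvtColor(p,cv2.COLOR_BGR2GRAY)
    m=(g<92).astype(np.uint8);m=cv2.morphologyEx(m,cv2.MORPH_OPEN,np.ones((25,25)))
    k=max(cv2.findContours(m,cv2.RETR_EXTERNAL,cv2.CHAIN_APPROX_NONE)[0],key=cv2.contourArea)
    rc=cv2.minAreaRect(k);w=ray(I,[(x-15+rc[0][0]/8-.5,y-15+rc[0][1]/8-.5)],30)[0];print("box",n,"minus square",(w-c).round(1),"size px",np.round(np.array(rc[1])/8,1),"angle",rc[2])
for q in (im,a):
    g=cv2.cvtColor(q,cv2.COLOR_BGR2GRAY)[190:232,325:362];m=(g>130).astype(np.uint8)
    n,l,st,ce=cv2.connectedComponentsWithStats(m);i=1+np.argmax(st[1:,4]);print("head centroid",ce[i]+[325,190],st[i][4])
```

```text
box 0 minus square [ 1.6 -2.1] size px [17.1 17. ] angle 86.25701904296875
box 1 minus square [ 1.7 -3.9] size px [18.2 21.8] angle 85.76361083984375
box 2 minus square [-5.7  0.5] size px [19.  17.7] angle 87.20729064941406
head centroid [348.5450237 207.5      ] 844
head centroid [348.63482467 207.56952842] 827
```

Run:
```python
from rig import r
print(r.sign_off())
```

```text
the job is handed in; nothing more can be done
None
```

I set out all three boxes and the one jar in the bin, one box per square and the jar in the middle circle. I then held the reader over the label and laid it back in its cradle the same way round. The job was handed in at about 66 s of the 210 s allowed; no verdict was reported.

- **Grip height:** The first two grips closed above a box, because the fingertips showed about 27 mm short of the stated TCP. I corrected for this by going lower.
- **Knocked box:** The middle box was knocked aside while the jar was being carried, so I picked it up again and put it back on its square.
- **Reading:** I held the reader still for over 3 s at about 100 mm from the label. By my estimate it was within 1 mm of the label's centre and 0.001 rad of square-on. The top view agreed with the predicted pose to about 2 px.
- **Last check of the tray:** A rough top-view measurement puts every box within 6 mm of its square's centre and square to the tray. The right box came out furthest off, at 5.7 mm, where the wrist camera had said 2 mm. The two cameras differ by 2 to 5 mm generally. The jar measured about 3 mm from its circle's centre right after placing.
- **Reader and bystanders:** The reader's head is within 0.1 px of its starting position. The oil bottle, the bench items and the orange and pink look-alikes all look unmoved.

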